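# Load the tape reel stand at the shop counter

### The job

Load the blue reel stand on the counter so that tape can be drawn from it: put the grey flange ring on the post first, lying flat on the black sprung platform, then the yellow tape roll on it, then the green clamp cap. Feel for the angle at which the cap's slot drops over the post's cross pin, press the cap down against the spring until it is below the pin and turn it about a quarter turn so that it stays clamped down, level, when you let go. Work gently, never pressing anything on the stand with 35 N or more, and leave the blue tape roll and the other things on the counter where they are.

Things in the scene. Friction and masses are not known exactly. Their poses are not given: they have to be found in the camera images.
- stand: Reel stand, fixed on the counter. Origin: centre of its underside (at work surface height), on the post's axis; z up; heights below count from here. Blue base 110 x 110 mm, 15 mm high, sides along its x and y. Aluminium hub 25 mm diameter up to 58 mm (bevelled from 54). Stacked and unpressed: flange 40 to 48 mm, roll 48 to 70, cap underside at 70 (77 if it lies across the pin). Locked: all 5 mm lower, cap underside at 65.
- seat_center (a point): Fixed point on the post's axis, 40 mm above the stand's underside: the height of the top of the unpressed black round platform (49 mm across) on which the stack stands.
- pin_center (a point): Fixed point on the post's axis, 74 mm up: the middle of the red cross pin, 6 mm thick, 24 mm end to end, level, from 71 to 77 mm high. This point's axes are the stand's, NOT the pin's: the pin's direction was set by hand, is held firmly, and lies anywhere within 0.4 rad either way of the stand's x axis. It is not measured: see it or feel for it. Flange and roll pass over it with 2 mm to spare.
- post_tip (a point): Top of the steel post, 94 mm above the stand's underside. The post is 14 mm diameter, bevelled from 88 mm up to 6 mm across at the tip.
- platform (a joint): How far the platform is pressed down, m: 0 at rest, 0.010 at its hard stop; it springs back up. It starts to give at about 4 N, then 0.8 N more per mm, about 12 N at the stop (the weight of the loaded parts takes 1 to 2 N off). The cap's plate is below the pin at 0.005 or more.
- flange_mid (a point): Grey plastic flange ring, 62 mm outside, 28 mm hole, 8 mm thick, about 40 g, lying flat; the point is its centre, 4 mm above its underside; z is its axis. Both faces alike.
- roll_mid (a point): Yellow tape roll with a brown cardboard core, rigid, 58 mm outside, 28 mm hole, 22 mm high, about 50 g, lying flat; the point is its centre, 11 mm above its underside; z is its axis. Both faces alike.
- cap_mid (a point): Green clamp cap, about 40 g, standing plate down; the point is its centre, 15 mm above its underside. Plate 48 mm (its x) by 44 mm (its y), 6 mm thick, with two upright grip lugs along its y edges, each 32 mm long (x), 6 mm thick, tops 30 mm above the underside: pinch them from outside, 44 mm apart along y. Gap between the lugs 32 mm.
- cap_slot (a point): Centre of the cap's hole at its underside. Eight-sided hole 16 mm across for the post, with a slot 27 mm long (cap's x) and 9 mm wide for the pin. The slot drops over the pin within about 0.1 rad of the pin's direction, either way round; otherwise the cap rests on the pin, 7 mm high. Once over the pin it may be let go and regripped. Below the pin it turns either way.
- blue_roll_mid (a point): Blue tape roll with white core, not needed: 58 mm outside, 16 mm high; the point is its centre. Leave it.
- glue_mid (a point): White glue bottle, 36 mm across, 85 mm high; point half-way up. Leave it.
- eraser_mid (a point): White eraser 50 x 22 x 14 mm; point at its centre. Leave it.
- notes_mid (a point): Yellow block of notes 76 x 76 x 30 mm; point at its centre. Leave it.
- marker_mid (a point): Black marker with red cap, 135 mm long along its x, 14 mm thick; point near its middle. Leave it.
- penpot_mid (a point): Black empty pen pot, 70 mm across, 80 mm high; point half-way up. Leave it.
Not all that is in view belongs to the job. Of the things shaped like the part that bears flange_mid, the grey one is meant.

How it is judged:
On the way, in this order (a step that is already met when the one before it is completed fails the run):
1. the flange lies flat on the platform, round the post, with no roll or cap on it yet (z of flange_mid in the frame of stand between 0.0415 and 0.0465 m and horizontal distance between flange_mid and stand below 0.005 m and angle between flange_mid's own z axis and vertical below 0.07 rad and horizontal distance between each of roll_mid, cap_mid and stand above 0.04 m), for 0.2 s.
2. the yellow roll lies flat on the flange, round the post, and the cap is not on it yet (z of flange_mid in the frame of stand between 0.035 and 0.0465 m and horizontal distance between each of flange_mid, roll_mid and stand below 0.005 m and angle between each of flange_mid, roll_mid's own z axis and vertical below 0.07 rad and z of roll_mid in the frame of stand between 0.05 and 0.0615 m and horizontal distance between cap_mid and stand above 0.04 m), for 0.2 s.
3. the cap has dropped over the pin or has been pressed below it (z of cap_mid in the frame of stand between 0.072 and 0.0865 m and horizontal distance between cap_mid and stand below 0.005 m and angle between cap_mid's own z axis and vertical below 0.07 rad), for 0.1 s.
At the end, for the whole second after the job is handed in: Flange on the platform, yellow roll on it, cap on top, each within 5 mm of the post's axis, level within 0.07 rad, at rest. Unheld, the cap stays locked below the pin: its underside 61 to 67.5 mm above the stand's underside, roll and flange pressed down with it (z of flange_mid in the frame of stand between 0.034 and 0.0415 m and horizontal distance between each of flange_mid, roll_mid, cap_mid and stand below 0.005 m and angle between each of flange_mid, roll_mid, cap_mid's own z axis and vertical below 0.07 rad and z of roll_mid in the frame of stand between 0.049 and 0.0565 m and z of cap_mid in the frame of stand between 0.076 and 0.0825 m and linear speed of each of flange, roll, cap below 0.02 m/s and angular speed of each of flange, roll, cap below 0.2 rad/s); the robot touches nothing.
It fails at once if a part or the robot presses on the stand with more than 35 N (contact force between any of flange, roll, cap, the fingers, the arm and stand above 35 N).
It fails at once if the blue roll, glue bottle, eraser, note block, marker or pen pot is moved by more than 25 mm (distance of any of blue_roll_mid, glue_mid, eraser_mid, notes_mid, marker_mid, penpot_mid from where it was at the start of the episode above 0.025 m).
It also fails if it takes over 72 s, if anything falls off the work surface, if the arm or the gripper's body presses on something with over 40 N, if the wrist force passes 120 N, or if a joint passes its speed limit or range.

### The arm

A 6-joint arm with a two-finger parallel gripper is mounted at the origin on the work surface. World frame = base frame: x ahead of the robot, y to its left, z up, the work surface at z = 0. Lengths are in m, angles in rad, forces in N, time in s.
With the tool pointing down it reaches from about 0.325 to 0.85 m from the base axis. Payload 4.4 kg.
Tool frame: the origin (TCP) lies between the finger pads; the fingertips stand 11 mm ahead of it and the grasp point (between the pads) lies 8 mm behind it; z points along the fingers, y is the direction in which the jaws open and shut (so a half turn about z gives the same grasp; the last joint's range is limited). The gripper opens to 94 mm and grips with 3 to 60 N. Pads are 16 mm wide; open, the fingers measure 119 mm over their backs; the gripper's body (75 mm by 177 mm) begins 78 mm behind the grasp point.
Start: joints at [-1.401, 0.207, 1.542, -0, 1.393, -0.15], TCP at [0.181, -0.546, 0.216] pointing down, gripper open.
Joint ranges: [-2.73, 2.73], [-0.86, 2.22], [0.23, 2.46], [-1.11, 4.25], [0.08, 2.63], [-2.82, 2.82]. Speed limits (rad/s): [2.79, 2.79, 3.14, 3.14, 3.14, 3.14].

### API

Orientations are given as a unit quaternion [w, x, y, z].
In Python, from rig import telemetry, imaging, workorder gives the robot as it stands. The module is installed in compiled form; this text tells all that it offers.
- The arm moves only by the tool step_arm, never from a script. Its argument "rows" is a list of rows, each a list of 2 entries, a list of its own where there are three numbers: the shift along the tool's x, y, z in cm, then the turn about the tool's z in rad. In form: [[[tx, ty, tz], twist], ...]. A call has 1 to 12 rows; each row shifts and turns the commanded pose from where the row before left it, along the tool's axes as they then stand; what a row does not reach is not made up. A row lasts 1/12 s, in which the tool goes at most 41.7 mm and 7.16 degrees, less where a joint would pass 70% of its speed; a pose out of reach is approached as far as the arm can. A call is refused whole if a number of a shift passes 4.17 or a number of a turn 0.125, either way. A call with a gripper value outside its range is refused whole. "jaw" is the closure, from 0 (fully open) to 1 (shut), set as the call begins (left out, the last holds). The fingers move at their own pace and stop on an object; "grip_force" is the grip in N (left out, the last holds). Time passes only in rows, so rows that do not move let the fingers close. It gives the time, the measured TCP pose, the force and the opening at its end, in the units of the state.
- telemetry.observe(): the state, without advancing time (a new reading comes with each control period).
- imaging.grab_frame(name): name is "scene" or "top" or "wrist"; returns a dict with "pixels" (384x512x3 uint8, blue, green, red), "fx", "fy", "cx", "cy" (pixels), "R" (3x3) and "t" (3): a world point X has camera coordinates R X + t. Camera axes: x right, y down, z forward; pixel columns grow to the right and rows downward; lengths in m; the calibration is good to about 2 mm. A picture is of the moment at which its call begins. There is no depth.
- workorder.close_job(): hands the job in, once; it reports no verdict.
The state is a dict: "t": time; "q": joint angles; "joint_vel": joint speeds; "tau": joint torques, N m; "eef_pos": TCP position; "ee_rot": TCP orientation; "ft_force": force on the tool from outside, world axes, zero at the start; "wrist_torque": the same for the moment, N m; "width": finger opening in m.
Only numpy, scipy, OpenCV 4.12 (cv2) and the standard library are available. Lean on these libraries where they do the work, as an engineer would, in place of code of your own. Each camera call takes 0.05 s, during which the arm holds its last target.

## Working session

There is one attempt and no reset: what is moved stays moved. The work goes in short steps, Python scripts to look and compute and a tool call to move; the robot and the scene stay as the last step left them, time stands still between calls to the robot, and variables do not carry over. Pictures are saved under pics/ and viewed, and the job is handed in when it is done.

Besides the shell and the picture viewer there is one more tool, called after "Call:" as name(argument=value, ...), one argument or row to a line, values as JSON. step_arm: Moves the arm, as the interface text tells. Its arguments: {"type":"object","properties":{"rows":{"type":"array"},"jaw":{"type":"number"},"grip_force":{"type":"number"}},"required":["rows"]}

```bash
mkdir -p pics; python3 - <<'E'
from rig import telemetry, imaging
import cv2
s=telemetry.observe();print(s)
for n in ("scene","top","wrist"):
    f=imaging.grab_frame(n);cv2.imwrite(f"pics/{n}0.png",f["pixels"]);print(n,f["fx"],f["fy"],f["cx"],f["cy"],f["R"],f["t"])
E
```

```text
{'t': 0.0, 'q': array([-1.40049084e+00,  2.07384244e-01,  1.54286705e+00,  8.21364161e-06,
        1.39348994e+00, -1.50507673e-01]), 'joint_vel': array([-0.00035946,  0.00081857, -0.00061687,  0.00091633,  0.00157036,
        0.00064685]), 'tau': array([-1.08324650e-03, -3.70887852e+01, -2.81415904e+01,  6.96722581e-02,
        3.62313981e-02, -1.52686175e-04]), 'eef_pos': array([ 0.18118062, -0.54493124,  0.21535229]), 'ee_rot': array([-1.07427780e-03,  9.87161973e-01,  1.59718770e-01, -6.59267143e-06]), 'ft_force': array([ 0.91002418, -0.06295684, -0.25261507]), 'wrist_torque': array([0.01247097, 0.00832539, 0.05643041]), 'width': 0.09407444513588947}
scene 382.15607539310884 382.15607539310884 247.7092209133708 194.3279743635541 [[-0.03529088  0.99937358  0.00264778]
 [ 0.79107501  0.02955406 -0.61100481]
 [-0.61070031 -0.0194683  -0.79162245]] [-0.03147813 -0.38594586  1.48818679]
top 426.7152060015698 426.7152060015698 249.75310177572624 199.61003525574662 [[-0.02506894 -0.99938256  0.02461816]
 [-0.99768736  0.02345493 -0.063795  ]
 [ 0.06317819 -0.0261605  -0.99765933]] [0.04312198 0.56612085 0.96637413]
wrist 289.0387081442479 289.0387081442479 254.37143610694832 192.80697165848233 [[ 0.31379568 -0.94948838 -0.00202467]
 [-0.91445103 -0.30278878  0.2685112 ]
 [-0.25556131 -0.08240619 -0.96327443]] [-0.5733783  -0.02648483  0.39184898]
```

View pics/scene0.png

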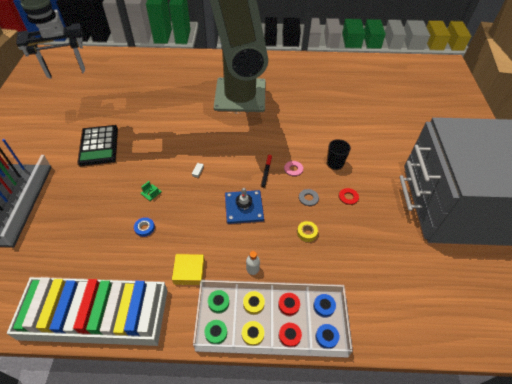

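View pics/top0.png

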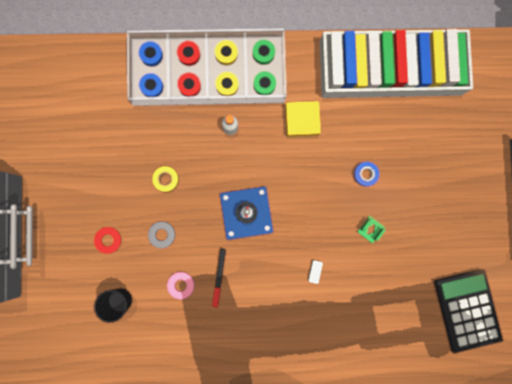

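View pics/wrist0.png

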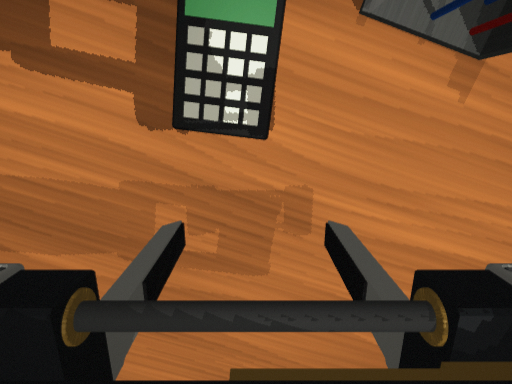

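The scene and top views show the stand at top-view pixel (246,213), the grey flange at (161,235), the yellow roll at (165,179) and the green cap at (371,230). I'll measure these now.

```bash
cat > h.py <<'E'
import numpy as np, cv2
from rig import telemetry, imaging
from scipy.spatial.transform import Rotation as Ro
def ray(f,uv,z):
    d=f["R"].T@np.array([(uv[0]-f["cx"])/f["fx"],(uv[1]-f["cy"])/f["fy"],1]); c=-f["R"].T@f["t"]
    return c+d*(z-c[2])/d[2]
def proj(f,X):
    p=f["R"]@np.asarray(X,float)+f["t"]; return np.array([f["fx"]*p[0]/p[2]+f["cx"],f["fy"]*p[1]/p[2]+f["cy"]])
def comps(f,lo,hi,amin=60,box=None):
    m=cv2.inRange(cv2.cvtColor(f["pixels"],cv2.COLOR_BGR2HSV),lo,hi)
    if box: 
        k=np.zeros_like(m);k[box[1]:box[3],box[0]:box[2]]=1;m*=k
    cs,_=cv2.findContours(m,cv2.RETR_EXTERNAL,cv2.CHAIN_APPROX_NONE)
    return [c for c in cs if cv2.contourArea(c)>amin],m
def worldc(f,c,z): return np.array([ray(f,p,z)[:2] for p in c.reshape(-1,2)],np.float32)
E
python3 - <<'E'
from h import *
f=imaging.grab_frame("top")
cols={"yellow":((22,120,100),(35,255,255),.022),"grey":((0,0,90),(179,60,190),.008),"green":((50,100,60),(80,255,255),.03),"blue":((100,120,60),(125,255,255),.015)}
for n,(lo,hi,z) in cols.items():
    cs,m=comps(f,lo,hi,60,(90,150,420,330))
    for c in cs:
        w=worldc(f,c,z);(x,y),r=cv2.minEnclosingCircle(w);print(n,cv2.boundingRect(c),"c",round(x,4),round(y,4),"r",round(r,4),"rect",cv2.minAreaRect(w))
s=imaging.grab_frame("scene")
for n,(lo,hi,z) in cols.items():
    cs,m=comps(s,lo,hi,40,(100,150,360,250))
    for c in cs:
        w=worldc(s,c,z);(x,y),r=cv2.minEnclosingCircle(w);print("S",n,cv2.boundingRect(c),"c",round(x,4),round(y,4),"r",round(r,4))
for nm,b in (("stand",(190,160,300,260)),("cap",(340,200,400,260)),("fl",(120,150,210,270))):
    k=f["pixels"][b[1]:b[3],b[0]:b[2]];cv2.imwrite(f"pics/z_{nm}.png",cv2.resize(k,None,fx=5,fy=5,interpolation=2))
E
```

```text
yellow (152, 166, 26, 26) c 0.6194 0.2232 r 0.03 rect ((0.619804322719574, 0.22359032928943634), (0.05702902749180794, 0.05769580230116844), 89.1839828491211)
grey (148, 222, 27, 26) c 0.4922 0.2354 r 0.0304 rect ((0.491923451423645, 0.23560595512390137), (0.05970728397369385, 0.05743693187832832), 88.57910919189453)
grey (240, 206, 14, 13) c 0.5384 0.0366 r 0.0162 rect ((0.5389602780342102, 0.03738131374120712), (0.03021789900958538, 0.027890967205166817), 88.5924301147461)
green (358, 217, 27, 26) c 0.49 -0.2452 r 0.0303 rect ((0.4906042516231537, -0.2463407665491104), (0.048891715705394745, 0.04518964886665344), 51.55480194091797)
blue (221, 187, 51, 52) c 0.5379 0.0385 r 0.0721 rect ((0.5375997424125671, 0.038712359964847565), (0.10535280406475067, 0.10466194152832031), 7.460939884185791)
blue (355, 162, 24, 23) c 0.6221 -0.2449 r 0.0275 rect ((0.6225029826164246, -0.24451768398284912), (0.05105059966444969, 0.053775906562805176), 43.21598815917969)
S yellow (297, 221, 21, 21) c 0.6273 0.2229 r 0.0341
S grey (299, 189, 20, 16) c 0.4942 0.2352 r 0.0305
S grey (237, 188, 11, 16) c 0.497 0.0362 r 0.0294
S green (141, 181, 20, 19) c 0.5031 -0.2497 r 0.0364
S green (100, 150, 12, 8) c 0.3551 -0.4238 r 0.0252
S blue (134, 218, 20, 18) c 0.6252 -0.246 r 0.0312
S blue (226, 191, 38, 32) c 0.5418 0.0388 r 0.0736
```

```bash
python3 -c "
import cv2,numpy as np
a=[cv2.resize(cv2.imread(f'pics/z_{n}.png'),(380,380)) for n in('stand','cap')];cv2.imwrite('pics/m1.png',np.hstack(a))"
```

```text
(no output)
```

View pics/m1.png

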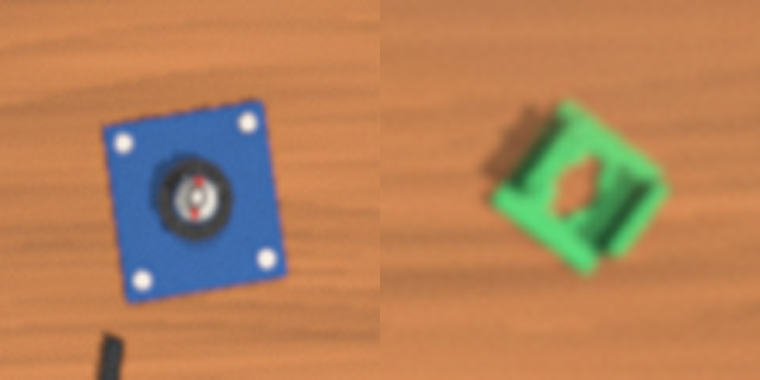

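Top view: the stand is turned about 7.5° and its red pin runs roughly along world x. The cap is turned about 45°. Next I'll get the wrist camera geometry and a move planner.

```bash
cat >> h.py <<'E'
def yaw(s):
    w,x,y,z=s["ee_rot"]; R=Ro.from_quat([x,y,z,w]).as_matrix(); return np.arctan2(R[1,0],R[0,0]),R
def plan(tgt,yawt=None):
    s=telemetry.observe();p,(ps,R)=s["eef_pos"],yaw(s)
    tw=0 if yawt is None else -((yawt-ps+np.pi/2)%np.pi-np.pi/2)
    d=np.asarray(tgt)-p
    print("pos",p.round(4),"yaw",round(ps,3),"tilt",R[:,2].round(3),"F",s["ft_force"].round(1),"w",round(s["width"],4),"t",round(s["t"],2))
    print("shift before twist cm",(R.T@d*100).round(2)," twist",round(tw,3))
    c,n=np.cos(tw),np.sin(tw); Rz=np.array([[c,-n,0],[n,c,0],[0,0,1]])
    print("shift after twist cm",((R@Rz).T@d*100).round(2),"q6",s["q"][5].round(2))
E
python3 - <<'E'
from h import *
f=imaging.grab_frame("wrist");s=telemetry.observe();ps,R=yaw(s);c=-f["R"].T@f["t"]
print("cam in tool",R.T@(c-s["eef_pos"]),"R cam axes in tool\n",R.T@f["R"].T)
t=imaging.grab_frame("top");print("top cam",-t["R"].T@t["t"])
# pin/ stand with proper heights
cs,m=comps(t,(100,120,60),(125,255,255),500,(200,160,300,260));w=worldc(t,cs[0],.015);print("stand",cv2.minAreaRect(w))
cs,m=comps(t,(0,0,0),(179,110,70),60,(225,190,270,235));
for c in cs: w=worldc(t,c,.04);print("platform",cv2.minEnclosingCircle(w))
plan([.45,.03,.25],0.14)
E
```

```text
cam in tool [ 0.07872056 -0.00040606 -0.16780295] R cam axes in tool
 [[-1.65728180e-03 -9.63206708e-01 -2.68756566e-01]
 [ 9.99998576e-01 -1.51103607e-03 -7.51011831e-04]
 [ 3.17278767e-04 -2.68757428e-01  9.63207841e-01]]
top cam [0.50483887 0.05509786 0.99916627]
stand ((0.5376555323600769, 0.03867274150252342), (0.1053714007139206, 0.10459324717521667), 7.386397838592529)
pos [ 0.1813 -0.5455  0.2162] yaw 0.321 tilt [-0.     0.001 -1.   ] F [ 0.1 -0.7 -0.2] w 0.0943 t 0.35
shift before twist cm [ 43.65 -46.14  -3.36]  twist 0.181
shift after twist cm [ 34.64 -53.24  -3.36] q6 -0.15
```

Call:
step_arm(
  rows=[
    [[0,0,0],0.09],
    [[0,0,0],0.09],
    [[2.17,-2.64,0.08],0],
    [[2.17,-2.64,0.08],0],
    [[2.17,-2.64,0.08],0],
    [[2.17,-2.64,0.08],0],
    [[2.17,-2.64,0.08],0],
    [[2.17,-2.64,0.08],0],
    [[2.17,-2.64,0.08],0],
    [[2.17,-2.64,0.08],0],
    [[2.17,-2.64,0.08],0],
    [[2.17,-2.64,0.08],0],
  ],
  jaw=0,
)

```text
t: 1.35
eef_pos: [0.3597, -0.2524, 0.2087]
ee_rot: [0.0, 0.998, 0.07, 0.0]
ft_force: [0.6, -0.7, 0.0]
width: 0.0939
```

Call:
step_arm(
  rows=[
    [[2.17,-2.64,0.08],0],
    [[2.17,-2.64,0.08],0],
    [[2.17,-2.64,0.08],0],
    [[2.17,-2.64,0.08],0],
    [[2.17,-2.64,0.08],0],
    [[2.17,-2.64,0.08],0],
    [[2.17,-2.64,0.08],0],
    [[2.17,-2.64,0.08],0],
    [[2.17,-2.64,0.08],0],
    [[2.17,-2.64,0.08],0],
    [[0,0,0],0],
    [[0,0,0],0],
  ],
)

```text
t: 2.35
eef_pos: [0.5372, 0.0394, 0.2002]
ee_rot: [0.0, 0.997, 0.072, -0.0]
ft_force: [-0.3, -0.5, -0.0]
width: 0.0941
```

```bash
python3 - <<'E'
from h import *
plan([.5375,.038,.2],0.14)
f=imaging.grab_frame("wrist");cv2.imwrite("pics/w1.png",f["pixels"])
np.savez("pics/w1.npz",**f)
for X in ([.5376,.0387,.074],[.5376,.0387,.094],[.5376,.0387,.04]): print(proj(f,X))
E
```

```text
pos [0.5372 0.0394 0.2002] yaw 0.144 tilt [-0.001 -0.    -1.   ] F [-0.3 -0.5 -0. ] w 0.0941 t 2.35
shift before twist cm [0.01 0.14 0.02]  twist 0.004
shift after twist cm [0.01 0.14 0.02] q6 1.34
[255.57899441 189.31567818]
[255.65884272 194.54204541]
[255.46419235 181.80145893]
```

View pics/w1.png

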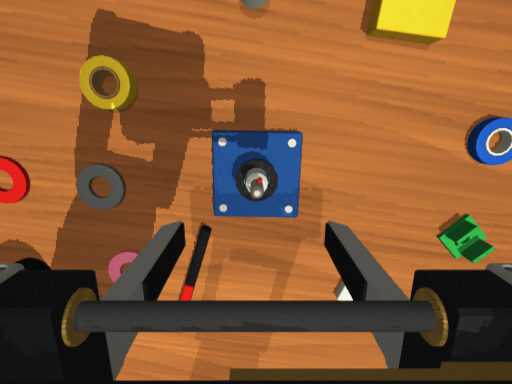

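Wrist view: the stand is at (257,175) with its sides upright in the image. The flange is at (101,187), the yellow roll at (108,83) and the cap at (466,240). I'll measure all of them from this one frame and zoom in on the pin and cap.

```bash
python3 - <<'E'
from h import *
f=dict(np.load("pics/w1.npz"))
cs,m=comps(f,(100,120,40),(125,255,255),2000,(200,120,310,225));w=worldc(f,cs[0],.015);print("stand",cv2.minAreaRect(w))
for n,lo,hi,z,b in (("yellow",(22,100,60),(35,255,255),.022,(70,40,150,125)),("grey",(0,0,40),(179,60,190),.008,(60,150,140,225)),("blueroll",(100,120,40),(125,255,255),.016,(450,90,512,180)),("green",(50,100,40),(80,255,255),.03,(420,190,512,280)),("black",(0,0,0),(179,90,65),.04,(225,150,290,210))):
    for c in comps(f,lo,hi,100,b)[0]:
        w=worldc(f,c,z);print(n,cv2.boundingRect(c),np.array(cv2.minEnclosingCircle(w)[0]).round(4),round(cv2.minEnclosingCircle(w)[1],4),"bottom-z",np.array(cv2.minEnclosingCircle(worldc(f,c,0))[0]).round(4),cv2.minAreaRect(w))
h=cv2.cvtColor(f["pixels"],cv2.COLOR_BGR2HSV)[150:215,225:290]
red=((h[...,0]<8)|(h[...,0]>172))&(h[...,1]>120)&(h[...,2]>60)
ys,xs=np.nonzero(red);print("red",[(x+225,y+150) for x,y in zip(xs,ys)])
a=[cv2.resize(f["pixels"][y:y+80,x:x+80],(390,390),interpolation=2) for x,y in((217,140),(425,200))]
cv2.imwrite("pics/m2.png",np.hstack(a))
E
```

```text
stand ((0.5402475595474243, 0.03822505846619606), (0.10786561667919159, 0.1079518049955368), 7.139859199523926)
yellow (79, 55, 58, 55) [0.6232 0.2188] 0.032 bottom-z [0.6237 0.2294] ((0.6218279004096985, 0.21907483041286469), (0.06318946927785873, 0.056424032896757126), 72.11441040039062)
grey (76, 164, 49, 45) [0.4954 0.2341] 0.0314 bottom-z [0.4927 0.2382] ((0.495596319437027, 0.2341335564851761), (0.05836557596921921, 0.06179817020893097), 8.167941093444824)
blueroll (468, 118, 44, 47) [ 0.6203 -0.2391] 0.0319 bottom-z [ 0.6206 -0.2523] ((0.620069682598114, -0.23455847799777985), (0.05799227952957153, 0.05074256286025047), 21.61693000793457)
green (438, 215, 57, 48) [ 0.496  -0.2388] 0.0386 bottom-z [ 0.4854 -0.2645] ((0.4952528476715088, -0.23893800377845764), (0.06575604528188705, 0.04541754350066185), 51.19194030761719)
black (236, 160, 41, 41) [0.5398 0.0381] 0.0248 bottom-z [0.5306 0.0365] ((0.539374053478241, 0.038292985409498215), (0.04778536781668663, 0.046844374388456345), 8.166990280151367)
red [(np.int64(258), np.int64(178)), (np.int64(259), np.int64(178)), (np.int64(2
[... 376 characters left out ...]
.int64(257), np.int64(181)), (np.int64(258), np.int64(181)), (np.int64(259), np.int64(181)), (np.int64(260), np.int64(181)), (np.int64(261), np.int64(181)), (np.int64(257), np.int64(182)), (np.int64(258), np.int64(182)), (np.int64(259), np.int64(182)), (np.int64(260), np.int64(182)), (np.int64(261), np.int64(182)), (np.int64(259), np.int64(183)), (np.int64(260), np.int64(183)), (np.int64(261), np.int64(183)), (np.int64(251), np.int64(196)), (np.int64(252), np.int64(196)), (np.int64(252), np.int64(197)), (np.int64(253), np.int64(197)), (np.int64(254), np.int64(197)), (np.int64(252), np.int64(198)), (np.int64(253), np.int64(198)), (np.int64(254), np.int64(198)), (np.int64(254), np.int64(199))]
```

View pics/m2.png

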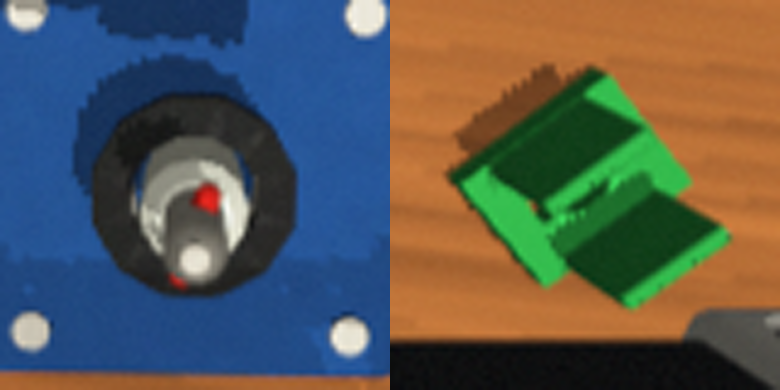

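```bash
python3 - <<'E'
from h import *
f=dict(np.load("pics/w1.npz"))
for uv in((259.2,180.3),(253,197.7)): print(ray(f,uv,.075)-[.54,.0382,0])
a=ray(f,(259.2,180.3),.075)-ray(f,(252.8,197.7),.075);print("pin angle",np.arctan2(a[1],a[0]))
a=ray(f,(259.2,180.3),.075)-[.54,.0382,0];print(np.arctan2(a[1],a[0]))
# cap lug edges: zoom->orig
z=lambda x,y:((x-390)*80/390+425-.4,y*80/390+200-.4)
P={k:ray(f,z(*v),h)for k,v,h in(("farTopL",(455,180),.03),("farTopR",(600,70),.03),("nearTopR",(730,237),.03),("nearTopL",(632,305),.03))}
for k,v in P.items():print(k,v.round(4))
for a,b in(("farTopL","farTopR"),("nearTopL","nearTopR")):d=P[b]-P[a];print(np.linalg.norm(d),np.arctan2(d[1],d[0]))
plan([.4945,.2345,.12],np.pi/2)
E
```

```text
[ 0.00800586 -0.00179732  0.075     ]
[-0.01160981  0.00192877  0.075     ]
pin angle -0.19770850191135406
-0.22083839759646176
farTopL [ 0.4975 -0.2009  0.03  ]
farTopR [ 0.5321 -0.228   0.03  ]
nearTopR [ 0.4921 -0.2777  0.03  ]
nearTopL [ 0.4693 -0.259   0.03  ]
0.04386966026253509 -0.6646569939519544
0.02947226847575129 -0.6857566774401551
pos [0.5367 0.0383 0.2002] yaw 0.142 tilt [-0.001 -0.001 -1.   ] F [-0.2 -0.1  0.3] w 0.0943 t 2.4
shift before twist cm [ -1.38 -20.02   8.01]  twist -1.428
shift after twist cm [19.62 -4.21  8.01] q6 1.34
```

Call:
step_arm(
  rows=[
    [[-0.23,-3.34,0],0],
    [[-0.23,-3.34,0],0],
    [[-0.23,-3.34,0.5],0],
    [[-0.23,-3.34,1],0],
    [[-0.23,-3.34,1],0],
    [[-0.23,-3.34,1.5],0],
    [[0,0,0.7],-0.119],
    [[0,0,0.7],-0.119],
    [[0,0,0.7],-0.119],
    [[0,0,0.7],-0.119],
    [[0,0,0.7],-0.119],
    [[0,0,0.5],-0.119],
  ],
)

```text
t: 3.4
eef_pos: [0.4948, 0.2326, 0.1199]
ee_rot: [0.0, 0.909, 0.416, -0.001]
ft_force: [0.2, -1.0, -0.3]
width: 0.0941
```

Call:
step_arm(
  rows=[
    [[0,0,0],-0.119],
    [[0,0,0],-0.119],
    [[0,0,0],-0.119],
    [[0,0,0],-0.119],
    [[0,0,0],-0.119],
    [[0,0,0],-0.119],
    [[0,0,0],0],
  ],
)

```text
t: 3.98
eef_pos: [0.4952, 0.2328, 0.1206]
ee_rot: [0.0, 0.708, 0.706, -0.0]
ft_force: [0.5, -0.5, -0.4]
width: 0.0941
```

```bash
python3 - <<'E'
from h import *
plan([.4945,.2345,.013],np.pi/2)
f=imaging.grab_frame("wrist");cv2.imwrite("pics/w2.png",f["pixels"])
np.savez("pics/w2.npz",**f)
E
```

```text
pos [0.4952 0.2328 0.1206] yaw 1.568 tilt [-0. -0. -1.] F [ 0.5 -0.5 -0.4] w 0.0941 t 3.98
shift before twist cm [ 0.18 -0.06 10.76]  twist -0.002
shift after twist cm [ 0.18 -0.06 10.76] q6 0.28
```

View pics/w2.png

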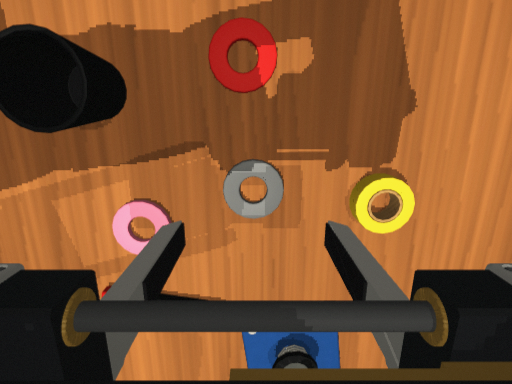

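Wrist view: the flange is at (253,188), between the fingers' columns (185 and 327). The pink ring is clear of the left finger.

```bash
python3 - <<'E'
from h import *
f=dict(np.load("pics/w2.npz"))
for n,lo,hi,z,b in (("yellow",(22,100,60),(35,255,255),.022,(340,160,430,245)),("grey",(0,0,40),(179,60,190),.008,(215,150,295,225))):
    for c in comps(f,lo,hi,300,b)[0]:
        w=worldc(f,c,z);print(n,cv2.boundingRect(c),cv2.minEnclosingCircle(w),"z0",cv2.minEnclosingCircle(worldc(f,c,0))[0],cv2.fitEllipse(w))
    cs,h=cv2.findContours(comps(f,lo,hi,300,b)[1],cv2.RETR_CCOMP,cv2.CHAIN_APPROX_NONE)
    for c,hh in zip(cs,h[0]):
        if hh[3]>=0 and cv2.contourArea(c)>50: print(" hole",cv2.fitEllipse(worldc(f,c,z)))
E
```

```text
yellow (350, 174, 65, 60) ((0.6178883910179138, 0.22556893527507782), 0.03266313672065735) z0 (0.628004252910614, 0.21844708919525146) ((0.6186001896858215, 0.22555041313171387), (0.056191336363554, 0.06480316072702408), 55.302825927734375)
 hole ((0.6216434240341187, 0.22332730889320374), (0.0344516858458519, 0.034476928412914276), 159.18238830566406)
grey (223, 160, 61, 58) ((0.494000643491745, 0.2368461936712265), 0.030446285381913185) z0 (0.49396294355392456, 0.23470719158649445) ((0.49393191933631897, 0.23680739104747772), (0.05938414856791496, 0.05971758812665939), 175.78799438476562)
 hole ((0.4938669800758362, 0.23710322380065918), (0.02854105457663536, 0.02867252752184868), 63.83892059326172)
```

Call:
step_arm(
  rows=[
    [[0.24,-0.26,0],0],
    [[0,0,3],0],
    [[0,0,3],0],
    [[0,0,2.5],0],
    [[0,0,1.3],0],
    [[0,0,0.9],0],
    [[0,0,0],0],
    [[0,0,0],0],
  ],
)

```text
t: 4.7
eef_pos: [0.4928, 0.2368, 0.0136]
ee_rot: [0.0, 0.708, 0.706, 0.0]
ft_force: [-0.4, 0.3, -0.2]
width: 0.094
```

Call:
step_arm(
  rows=[
    [[0,0,0],0],
    [[0,0,0],0],
    [[0,0,0],0],
    [[0,0,0],0],
    [[0,0,0],0],
    [[0,0,0],0],
  ],
  jaw=1,
  grip_force=12,
)

```text
t: 5.2
eef_pos: [0.4927, 0.237, 0.0137]
ee_rot: [0.0, 0.708, 0.706, 0.0]
ft_force: [0.2, 0.0, 0.5]
width: 0.0602
```

```bash
python3 - <<'E'
from h import *
plan([.5377,.0388,.14],np.pi/2)
f=imaging.grab_frame("wrist");cv2.imwrite("pics/w3.png",f["pixels"])
np.savez("pics/w3.npz",**f)
E
```

```text
pos [0.4927 0.237  0.0137] yaw 1.569 tilt [ 0.001  0.    -1.   ] F [0.2 0.  0.5] w 0.0602 t 5.2
shift before twist cm [-19.8    4.55 -12.63]  twist -0.002
shift after twist cm [-19.81   4.5  -12.63] q6 0.29
```

View pics/w3.png

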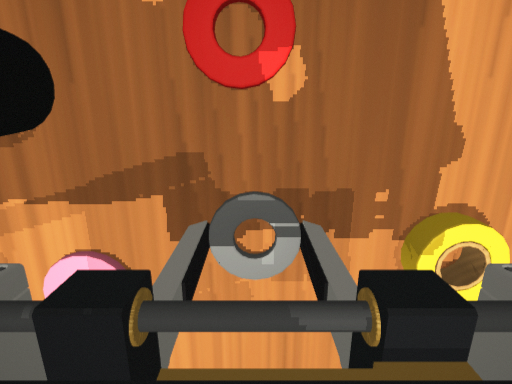

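The grey ring sits between the pads, centred at about (255,236). I'll check where it lies along tool x.

```bash
python3 - <<'E'
from h import *
f=dict(np.load("pics/w3.npz"));s=telemetry.observe()
m=comps(f,(0,0,40),(179,60,255),300,(206,185,304,280))[1]
cs,h=cv2.findContours(m,cv2.RETR_CCOMP,cv2.CHAIN_APPROX_NONE)
for c,hh in zip(cs,h[0]):
    if cv2.contourArea(c)>200:
        w=worldc(f,c,.008);print(hh[3],cv2.fitEllipse(w),cv2.minEnclosingCircle(w))
print(s["eef_pos"])
E
```

```text
-1 ((0.492789089679718, 0.23730936646461487), (0.0597090944647789, 0.060822632163763046), 2.3190722465515137) ((0.4926213026046753, 0.23724910616874695), 0.030900804325938225)
2 ((0.4927384853363037, 0.23809483647346497), (0.026320477947592735, 0.02786850742995739), 88.4008560180664) ((0.4928330183029175, 0.23847132921218872), 0.014309422113001347)
[0.49273785 0.23695888 0.01371167]
```

Call:
step_arm(
  rows=[
    [[0,0,-1.5],0],
    [[0,0,-3],0],
    [[0,0,-3.8],0],
    [[-1.6,0.4,-3],0],
    [[-3.5,0.8,0],0],
    [[-3.5,0.8,0],0],
    [[-3.5,0.8,0],0],
    [[-3.5,0.8,0],0],
    [[-2.6,0.6,0],0],
    [[-1.5,0.32,0],0],
    [[0,0,0],0],
    [[0,0,0],0],
  ],
)

```text
t: 6.25
eef_pos: [0.5372, 0.0393, 0.1263]
ee_rot: [-0.0, 0.709, 0.706, 0.0]
ft_force: [0.0, 0.7, -0.4]
width: 0.0599
```

```bash
python3 - <<'E'
from h import *
plan([.5379,.0398,.125],np.pi/2)
f=imaging.grab_frame("wrist");cv2.imwrite("pics/w4.png",f["pixels"])
np.savez("pics/w4.npz",**f)
E
```

```text
pos [0.5372 0.0393 0.1263] yaw 1.567 tilt [-0.001  0.001 -1.   ] F [ 0.   0.7 -0.4] w 0.0599 t 6.25
shift before twist cm [0.05 0.07 0.13]  twist -0.004
shift after twist cm [0.05 0.07 0.13] q6 -0.08
```

View pics/w4.png

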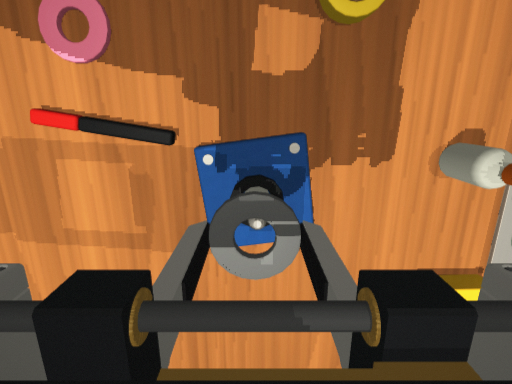

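Ring held level; the post tip shows at (257,224) inside the hole, whose centre is at about (255,239).

```bash
python3 - <<'E'
from h import *
f=dict(np.load("pics/w4.npz"))
g=cv2.cvtColor(f["pixels"],cv2.COLOR_BGR2GRAY)
m=(g[215:235,245:270]>170);ys,xs=np.nonzero(m);print(xs.mean()+245,ys.mean()+215,len(xs),xs.min()+245,xs.max()+245,ys.min()+215,ys.max()+215)
tip=ray(f,(xs.mean()+245,ys.mean()+215),.094)
m=comps(f,(0,0,40),(179,60,255),300,(206,188,304,280))[1]
c=comps(f,(0,0,40),(179,60,255),300,(206,188,304,280))[0][0];w=worldc(f,c,.1206);print("ring",cv2.fitEllipse(w),cv2.minEnclosingCircle(w));print("tip",tip)
# hole lower rim edge
cv2.imwrite("pics/z4.png",cv2.resize(f["pixels"][180:290,195:315],None,fx=5,fy=5,interpolation=2))
cs=comps(f,(100,120,40),(125,255,255),2000,(180,120,320,225))[0]
E
```

```text
256.84 223.92 50 253 261 220 227
ring ((0.5372264385223389, 0.04044817015528679), (0.05913769453763962, 0.06262949854135513), 1.0022621154785156) ((0.5367605090141296, 0.04130174592137337), 0.03231941536068916)
tip [0.53908263 0.03835274 0.094     ]
```

View pics/z4.png

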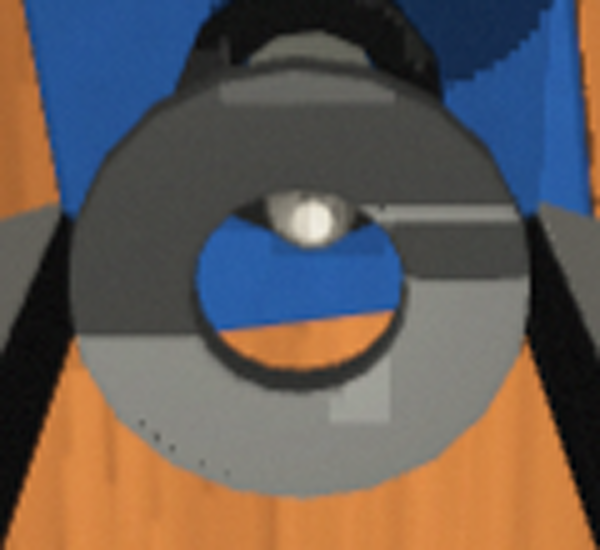

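```bash
python3 - <<'E'
from h import *
f=dict(np.load("pics/w4.npz"))
print(ray(f,(255,238),.1206),ray(f,(257.2,224.2),.094), telemetry.observe()["eef_pos"])
for r in (175,180,185):print(ray(f,(257,r),.094))
E
```

```text
[0.537647   0.03914148 0.1206    ] [0.53934898 0.03812873 0.094     ] [0.53694021 0.04020839 0.1262162 ]
[0.53932279 0.07539191 0.094     ]
[0.5393109  0.07176489 0.094     ]
[0.53929889 0.06810308 0.094     ]
```

Call:
step_arm(
  rows=[
    [[-0.1,0.15,0],0],
    [[0,0,1.5],0],
    [[0,0,1.2],0],
    [[0,0,0.6],0],
    [[0,0,0],0],
  ],
)

```text
t: 6.72
eef_pos: [0.5367, 0.0398, 0.0911]
ee_rot: [-0.002, 0.707, 0.707, -0.002]
ft_force: [-0.1, 0.1, -0.3]
width: 0.0604
```

Call:
step_arm(
  rows=[
    [[0,0,0.4],0],
    [[0,0,0.4],0],
    [[0,0,0.4],0],
    [[0,0,0],0],
  ],
)

```text
t: 7.05
eef_pos: [0.5384, 0.0389, 0.0808]
ee_rot: [-0.0, 0.708, 0.706, -0.0]
ft_force: [-0.8, 0.7, -0.9]
width: 0.0603
```

```bash
python3 - <<'E'
from h import *
f=imaging.grab_frame("wrist");plan([.5384,.0388,.0537],np.pi/2)
cv2.imwrite("pics/z5.png",cv2.resize(f["pixels"][170:300,185:325],None,fx=4,fy=4,interpolation=2))
E
```

```text
pos [0.5385 0.0388 0.0811] yaw 1.569 tilt [-0.001  0.    -1.   ] F [-0.2  0.5  0. ] w 0.0601 t 7.1
shift before twist cm [-0.   -0.01  2.74]  twist -0.002
shift after twist cm [-0.   -0.01  2.74] q6 -0.09
```

View pics/z5.png

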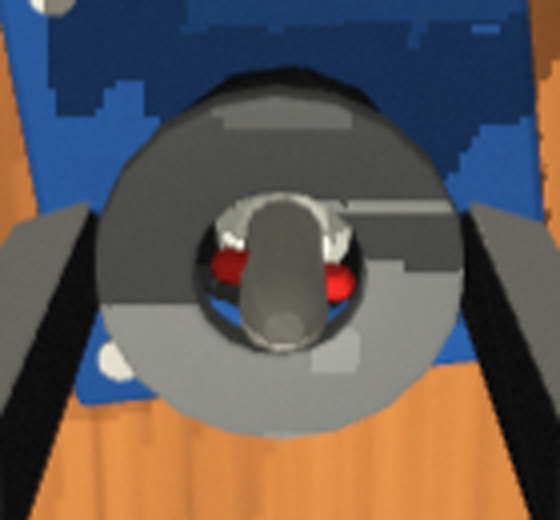

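Close-up: the pin's red ends at (228,266) and (342,284) lie inside the hole, which spans columns 193–365. The ring is centred to under 1 mm, so I'll lower it.

Call:
step_arm(
  rows=[
    [[0,0.06,0.3],0],
    [[0,0,0.4],0],
    [[0,0,0.4],0],
    [[0,0,0.3],0],
    [[0,0,0.3],0],
    [[0,0,0],0],
  ],
)

```text
t: 7.6
eef_pos: [0.5387, 0.0388, 0.0635]
ee_rot: [-0.001, 0.708, 0.706, -0.001]
ft_force: [-0.2, -0.4, -0.2]
width: 0.06
```

Call:
step_arm(
  rows=[
    [[0,0,0.25],0],
    [[0,0,0.25],0],
    [[0,0,0.25],0],
    [[0,0,0],0],
    [[0,0,0],0],
  ],
)

```text
t: 8.02
eef_pos: [0.5393, 0.0388, 0.0567]
ee_rot: [-0.0, 0.708, 0.706, -0.0]
ft_force: [-0.6, -0.9, -1.3]
width: 0.0601
```

```bash
python3 - <<'E'
from h import *
plan([.5384,.0388,.0537],np.pi/2)
E
```

```text
pos [0.5393 0.0388 0.0567] yaw 1.569 tilt [-0.  0. -1.] F [-0.6 -0.9 -1.3] w 0.0601 t 8.02
shift before twist cm [-0.   -0.09  0.3 ]  twist -0.002
shift after twist cm [-0.   -0.09  0.3 ] q6 -0.09
```

Call:
step_arm(
  rows=[
    [[0,0,0.15],0],
    [[0,0,0.12],0],
    [[0,0,0],0],
    [[0,0,0],0],
  ],
)

```text
t: 8.35
eef_pos: [0.5394, 0.0388, 0.0542]
ee_rot: [-0.0, 0.708, 0.706, -0.0]
ft_force: [0.4, 0.5, -0.4]
width: 0.0605
```

Call:
step_arm(
  rows=[
    [[0,0,0],0],
    [[0,0,0],0],
    [[0,0,0],0],
    [[0,0,0],0],
    [[0,0,-1],0],
    [[0,0,-2],0],
    [[0,0,-3],0],
    [[0,0,-3],0],
    [[0,0,-2],0],
    [[0,0,0],0],
  ],
  jaw=0,
)

```text
t: 9.18
eef_pos: [0.5435, 0.0385, 0.1707]
ee_rot: [0.004, 0.708, 0.706, 0.004]
ft_force: [0.8, 0.0, -0.1]
width: 0.0939
```

```bash
python3 - <<'E'
from h import *
f=imaging.grab_frame("wrist");plan([.6196,.2234,.15],.144)
np.savez("pics/w6.npz",**f)
cv2.imwrite("pics/w6.png",f["pixels"])
E
```

```text
pos [0.5419 0.0386 0.168 ] yaw 1.569 tilt [ 0.007 -0.001 -1.   ] F [ 0.1 -0.4 -0.8] w 0.0939 t 9.23
shift before twist cm [18.5   7.72  1.84]  twist 1.425
shift after twist cm [ 10.33 -17.18   1.84] q6 -0.09
```

View pics/w6.png

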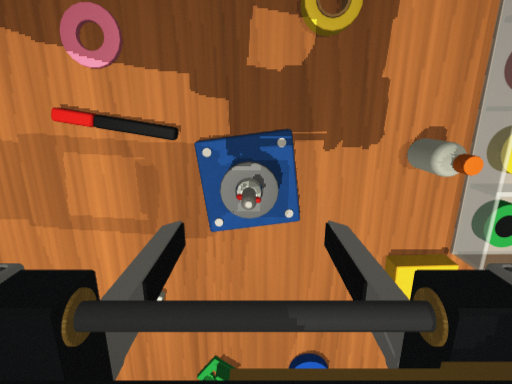

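The flange lies on the platform round the post at (249,189), and both red pin ends show at about (240,197) and (258,199).

```bash
python3 - <<'E'
from h import *
f=dict(np.load("pics/w6.npz"))
b=(228,170,275,212);p=f["pixels"]
h=cv2.cvtColor(p,cv2.COLOR_BGR2HSV)
red=(((h[...,0]<8)|(h[...,0]>172))&(h[...,1]>110)&(h[...,2]>50)).astype(np.uint8)
k=np.zeros_like(red);k[b[1]:b[3],b[0]:b[2]]=1
n,l,st,ce=cv2.connectedComponentsWithStats(red*k);print(st,ce)
P=[ray(f,ce[i],.075) for i in range(1,n) if st[i,4]>4];print(P)
d=P[1]-P[0];print(np.arctan2(d[1],d[0]), (P[0]+P[1])/2)
cv2.imwrite("pics/z6.png",cv2.resize(p[150:230,205:295],None,fx=6,fy=6,interpolation=2))
plan([.6196,.2234,.15],.144)
E
```

```text
[[     0      0    512    384 196548]
 [   236    194      7      6     32]
 [   256    197      5      6     28]] [[255.50232513 191.49805645]
 [239.15625    196.4375    ]
 [257.85714286 199.5       ]]
[array([0.53040075, 0.04012469, 0.075     ]), array([0.54817481, 0.0369493 , 0.075     ])]
-0.17678827367807828 [0.53928778 0.03853699 0.075     ]
pos [0.5419 0.0386 0.168 ] yaw 1.569 tilt [ 0.007 -0.001 -1.   ] F [ 0.1 -0.4 -0.8] w 0.0939 t 9.23
shift before twist cm [18.5   7.72  1.84]  twist 1.425
shift after twist cm [ 10.33 -17.18   1.84] q6 -0.09
```

View pics/z6.png

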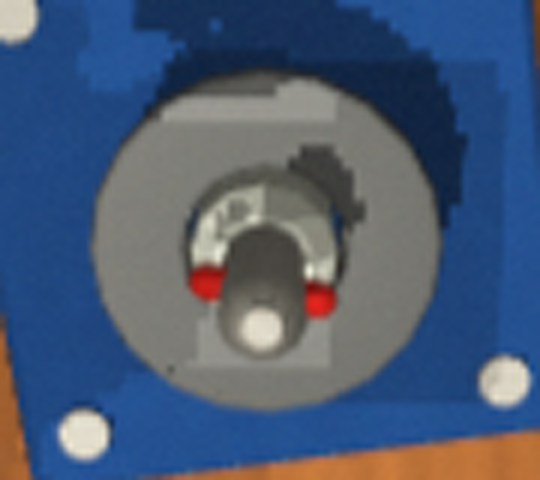

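Call:
step_arm(
  rows=[
    [[2.5,1.0,0],0],
    [[3.2,1.36,0],0],
    [[3.2,1.36,0],0],
    [[3.2,1.36,0.5],0],
    [[3.2,1.36,1],0],
    [[2.2,1.0,2],0],
    [[1,0.4,1.2],0],
    [[0,0,0],0],
    [[0,0,0],0],
    [[0,0,0],0],
  ],
)

```text
t: 10.07
eef_pos: [0.6176, 0.2228, 0.1168]
ee_rot: [-0.0, 0.708, 0.706, -0.001]
ft_force: [0.3, 0.7, 0.7]
width: 0.0941
```

```bash
python3 - <<'E'
from h import *
f=imaging.grab_frame("wrist");plan([.620,.2234,.015],1.569)
np.savez("pics/w7.npz",**f)
cv2.imwrite("pics/w7.png",f["pixels"])
c=max(comps(f,(22,100,60),(35,255,255),300)[0],key=lambda c:cv2.contourArea(c)*(abs(c[:,0,0].mean()-255)<60))
w=worldc(f,c,.022);print(cv2.minEnclosingCircle(w),cv2.fitEllipse(w),cv2.boundingRect(c))
E
```

```text
pos [0.6182 0.2226 0.1177] yaw 1.568 tilt [ 0. -0. -1.] F [-0.2 -0.6  0.1] w 0.0938 t 10.12
shift before twist cm [ 0.08  0.18 10.27]  twist -0.001
shift after twist cm [ 0.08  0.18 10.27] q6 0.22
((0.6219252943992615, 0.22537009418010712), 0.02992456592619419) ((0.6222519874572754, 0.22519829869270325), (0.05563020333647728, 0.05897603556513786), 0.5983495712280273) (230, 165, 60, 61)
```

View pics/w7.png

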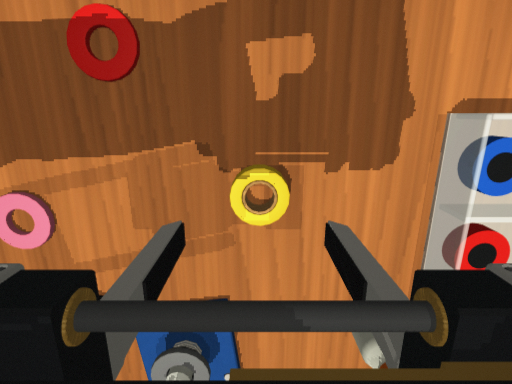

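The yellow roll is centred at (260,196). After correcting for the bias seen on the flange, it is at about (0.6207, 0.224).

Call:
step_arm(
  rows=[
    [[0.14,0.24,0.5],0],
    [[0,0,3],0],
    [[0,0,3],0],
    [[0,0,2.3],0],
    [[0,0,1],0],
    [[0,0,0.5],0],
    [[0,0,0],0],
    [[0,0,0],0],
  ],
)

```text
t: 10.78
eef_pos: [0.622, 0.2251, 0.0159]
ee_rot: [0.001, 0.708, 0.706, 0.001]
ft_force: [0.1, -0.4, -0.8]
width: 0.0946
```

Call:
step_arm(
  rows=[
    [[0,0,0],0],
    [[0,0,0],0],
    [[0,0,0],0],
    [[0,0,0],0],
    [[0,0,0],0],
    [[0,0,0],0],
  ],
  jaw=1,
  grip_force=12,
)

```text
t: 11.28
eef_pos: [0.6208, 0.2251, 0.0145]
ee_rot: [0.0, 0.708, 0.706, 0.0]
ft_force: [0.4, 0.1, 0.0]
width: 0.0575
```

```bash
python3 - <<'E'
from h import *
f=imaging.grab_frame("wrist");plan([.5388,.0387,.14],1.569)
cv2.imwrite("pics/w8.png",f["pixels"])
c=max(comps(f,(22,100,60),(35,255,255),300)[0],key=lambda c:cv2.contourArea(c)*(abs(c[:,0,0].mean()-255)<60))
w=worldc(f,c,.022);print(cv2.minEnclosingCircle(w),cv2.fitEllipse(w),cv2.boundingRect(c))
E
```

```text
pos [0.6208 0.2251 0.0145] yaw 1.569 tilt [ 0.001  0.    -1.   ] F [-0.1  0.1  0.8] w 0.0562 t 11.33
shift before twist cm [-18.66  -8.16 -12.55]  twist -0.0
shift after twist cm [-18.66  -8.16 -12.55] q6 0.22
((0.6209144592285156, 0.22657090425491333), 0.031118888407945633) ((0.6213571429252625, 0.22620993852615356), (0.05587577074766159, 0.061705175787210464), 0.20740234851837158) (208, 196, 95, 94)
```

View pics/w8.png

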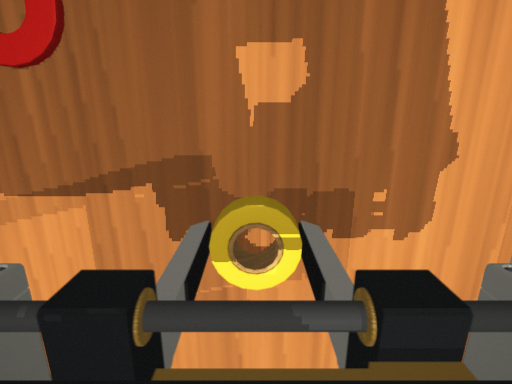

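Roll gripped, its hole at about (257,247). Lifting and going over the post.

Call:
step_arm(
  rows=[
    [[0,0,-1.5],0],
    [[0,0,-3],0],
    [[0,0,-3.5],0],
    [[-1.6,-0.7,-3.3],0],
    [[-3.2,-1.4,0],0],
    [[-3.2,-1.4,0],0],
    [[-3.2,-1.4,0],0],
    [[-3.2,-1.4,0],0],
    [[-2.6,-1.1,0],0],
    [[-1.6,-0.76,0],0],
    [[0,0,0],0],
    [[0,0,0],0],
  ],
)

```text
t: 12.33
eef_pos: [0.5388, 0.0387, 0.1282]
ee_rot: [0.0, 0.709, 0.706, 0.001]
ft_force: [0.1, 0.3, 1.0]
width: 0.0562
```

Call:
step_arm(
  rows=[
    [[0,0,0],0],
    [[0,0,0],0],
  ],
)

```text
t: 12.5
eef_pos: [0.5393, 0.0402, 0.1277]
ee_rot: [0.0, 0.707, 0.707, 0.0]
ft_force: [0.5, 0.4, -0.3]
width: 0.056
```

```bash
python3 - <<'E'
from h import *
f=imaging.grab_frame("wrist");plan([.5388,.0387,.0625],1.569)
np.savez("pics/w9.npz",**f)
cv2.imwrite("pics/z9.png",cv2.resize(f["pixels"][170:300,185:325],None,fx=4,fy=4,interpolation=2))
E
```

```text
pos [0.5392 0.0402 0.1275] yaw 1.57 tilt [ 0.001  0.    -1.   ] F [ 0.1 -0.9 -0.7] w 0.0567 t 12.55
shift before twist cm [-0.15 -0.04  6.5 ]  twist 0.001
shift after twist cm [-0.16 -0.04  6.5 ] q6 -0.09
```

View pics/z9.png

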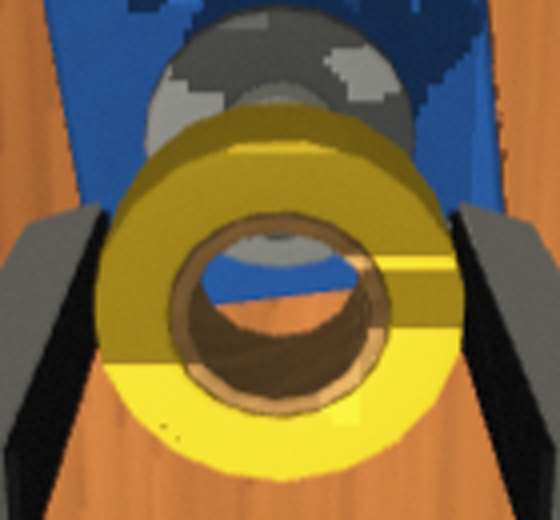

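```bash
python3 - <<'E'
from h import *
f=dict(np.load("pics/w9.npz"))
print(ray(f,(255,248.2),.135),ray(f,(255,247.5),.135))
c=max(comps(f,(22,100,60),(35,255,255),300)[0],key=lambda c:cv2.contourArea(c)*(abs(c[:,0,0].mean()-255)<60))
w=worldc(f,c,.135);print(cv2.minEnclosingCircle(w),cv2.fitEllipse(w))
print(proj(f,[.5393,.0381,.094]))
E
```

```text
[0.53969301 0.03910043 0.135     ] [0.53969388 0.03956863 0.135     ]
((0.5395186543464661, 0.04176945239305496), 0.031350988894701004) ((0.5392563343048096, 0.04127269610762596), (0.05578133463859558, 0.06208253279328346), 179.53082275390625)
[254.24334151 224.52797258]
```

Call:
step_arm(
  rows=[
    [[-0.11,-0.03,0],0],
    [[0,0,0.8],0],
    [[0,0,0.8],0],
    [[0,0,0.6],0],
    [[0,0,0.5],0],
    [[0,0,0],0],
    [[0,0,0],0],
  ],
)

```text
t: 13.13
eef_pos: [0.5378, 0.0381, 0.0994]
ee_rot: [-0.001, 0.708, 0.706, -0.001]
ft_force: [0.3, 0.0, 0.6]
width: 0.0565
```

```bash
python3 - <<'E'
from h import *
f=imaging.grab_frame("wrist");plan([.5388,.0387,.0625],1.569)
np.savez("pics/w10.npz",**f)
cv2.imwrite("pics/z10.png",cv2.resize(f["pixels"][170:300,185:325],None,fx=4,fy=4,interpolation=2))
E
```

```text
pos [0.5382 0.0381 0.1   ] yaw 1.569 tilt [-0.001  0.    -1.   ] F [-0.4 -0.  -0.1] w 0.0563 t 13.18
shift before twist cm [0.06 0.06 3.75]  twist -0.0
shift after twist cm [0.06 0.06 3.75] q6 -0.09
```

View pics/z10.png

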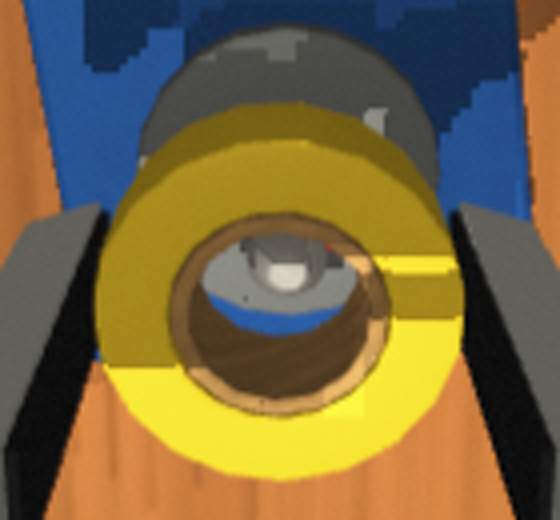

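```bash
python3 - <<'E'
from h import *
f=dict(np.load("pics/w10.npz"))
print("hole",ray(f,(255,248.2),.1075),"tip",ray(f,(256.7,238.7),.094))
E
```

```text
hole [0.5382009  0.03747694 0.1075    ] tip [0.5393325  0.03754316 0.094     ]
```

Call:
step_arm(
  rows=[
    [[0,0.09,0],0],
    [[0,0,0.4],0],
    [[0,0,0.4],0],
    [[0,0,0.4],0],
    [[0,0,0.3],0],
    [[0,0,0],0],
    [[0,0,0],0],
  ],
)

```text
t: 13.77
eef_pos: [0.5389, 0.0381, 0.0848]
ee_rot: [-0.0, 0.708, 0.706, -0.0]
ft_force: [-0.3, -0.2, -1.0]
width: 0.0565
```

Call:
step_arm(
  rows=[
    [[0,0,0.3],0],
    [[0,0,0.3],0],
    [[0,0,0.3],0],
    [[0,0,0.3],0],
    [[0,0,0],0],
  ],
)

```text
t: 14.18
eef_pos: [0.5386, 0.0382, 0.0724]
ee_rot: [-0.001, 0.708, 0.706, -0.0]
ft_force: [-0.3, -0.3, -0.2]
width: 0.0566
```

Call:
step_arm(
  rows=[
    [[0,0,0.3],0],
    [[0,0,0.3],0],
    [[0,0,0.1],0],
    [[0,0,0],0],
    [[0,0,0],0],
  ],
)

```text
t: 14.6
eef_pos: [0.5391, 0.0383, 0.0661]
ee_rot: [-0.0, 0.708, 0.706, -0.0]
ft_force: [0.3, 1.9, -0.5]
width: 0.0566
```

```bash
python3 - <<'E'
from h import *
f=imaging.grab_frame("wrist");plan([.5388,.0387,.0625],1.569)
cv2.imwrite("pics/z11.png",cv2.resize(f["pixels"][170:300,185:325],None,fx=4,fy=4,interpolation=2))
E
```

```text
pos [0.5391 0.0383 0.0661] yaw 1.569 tilt [-0.  0. -1.] F [-0.5  1.3 -0.2] w 0.0568 t 14.65
shift before twist cm [ 0.04 -0.03  0.36]  twist -0.0
shift after twist cm [ 0.04 -0.03  0.36] q6 -0.09
```

View pics/z11.png

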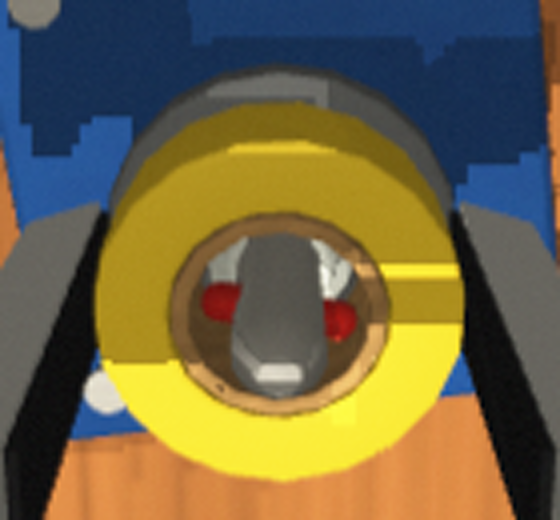

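The roll surrounds the post with both pin ends at (222,301) and (340,321) inside the hole, at roughly 0.17 rad. Lowering the last 3 mm.

Call:
step_arm(
  rows=[
    [[0.05,0,0.15],0],
    [[0,0,0.15],0],
    [[0,0,0],0],
    [[0,0,0],0],
  ],
)

```text
t: 14.98
eef_pos: [0.5391, 0.0385, 0.0631]
ee_rot: [-0.0, 0.708, 0.706, -0.0]
ft_force: [0.3, -0.2, -0.8]
width: 0.0565
```

```bash
python3 - <<'E'
from h import *
plan([.490,-.2455,.14],-.67)
E
```

```text
pos [0.5391 0.0385 0.0631] yaw 1.569 tilt [-0. -0. -1.] F [ 0.3 -0.2 -0.8] w 0.0565 t 14.98
shift before twist cm [-28.41  -4.86  -7.68]  twist -0.903
shift after twist cm [-13.78 -25.31  -7.68] q6 -0.09
```

Call:
step_arm(
  rows=[
    [[0,0,0],0],
    [[0,0,0],0],
    [[0,0,0],0],
    [[0,0,0],0],
    [[0,0,-1],0],
    [[0,0,-2],0],
    [[0,0,-3],0],
    [[0,0,-3],0],
    [[0,0,-2],0],
    [[0,0,0],0],
  ],
  jaw=0,
)

```text
t: 15.82
eef_pos: [0.5433, 0.0383, 0.1798]
ee_rot: [0.004, 0.708, 0.706, 0.004]
ft_force: [0.0, 0.2, 0.4]
width: 0.094
```

```bash
python3 - <<'E'
from h import *
f=imaging.grab_frame("wrist");plan([.490,-.2455,.14],-.67)
np.savez("pics/w12.npz",**f)
cv2.imwrite("pics/w12.png",f["pixels"])
E
```

```text
pos [0.5417 0.0384 0.177 ] yaw 1.569 tilt [ 0.007 -0.001 -1.   ] F [-0.1 -0.4 -0.3] w 0.094 t 15.87
shift before twist cm [-28.4   -5.14   3.68]  twist -0.903
shift after twist cm [-13.56 -25.48   3.68] q6 -0.09
```

View pics/w12.png

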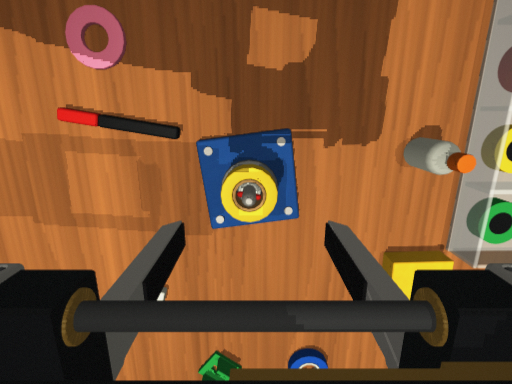

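The roll sits round the post at (249,192) on the flange. Going to the cap.

Call:
step_arm(
  rows=[
    [[-2.4,-0.5,0],0],
    [[-3.3,-0.58,0],0],
    [[-3.3,-0.58,0],0],
    [[-3.3,-0.58,0],0],
    [[-3.3,-0.58,0],0],
    [[-3.3,-0.58,0],0],
    [[-3.3,-0.58,0],0],
    [[-3.3,-0.58,0],0],
    [[-2.6,-0.5,0],0],
    [[0,0,0.7],-0.113],
    [[0,0,0.7],-0.113],
    [[0,0,0.7],-0.113],
  ],
)

```text
t: 16.87
eef_pos: [0.4867, -0.2425, 0.1502]
ee_rot: [-0.002, 0.577, 0.817, 0.0]
ft_force: [-0.3, 0.4, -0.6]
width: 0.094
```

Call:
step_arm(
  rows=[
    [[0,0,0.7],-0.113],
    [[0,0,0.7],-0.113],
    [[0,0,0.7],-0.113],
    [[0,0,0.4],-0.113],
    [[0,0,0.4],-0.113],
    [[0,0,0],0],
    [[0,0,0],0],
  ],
)

```text
t: 17.45
eef_pos: [0.487, -0.2415, 0.1217]
ee_rot: [-0.002, 0.33, 0.944, 0.0]
ft_force: [0.6, -0.6, 0.9]
width: 0.0941
```

```bash
python3 - <<'E'
from h import *
f=imaging.grab_frame("wrist");plan([.490,-.2455,.015],-.67)
np.savez("pics/w13.npz",**f)
cv2.imwrite("pics/w13.png",f["pixels"])
for c in comps(f,(50,100,30),(80,255,255),300)[0]: print(cv2.boundingRect(c),cv2.minAreaRect(c))
cv2.imwrite("pics/z13.png",cv2.resize(f["pixels"][130:270,180:330],None,fx=4,fy=4,interpolation=2))
E
```

```text
pos [ 0.4874 -0.2418  0.1223] yaw 2.47 tilt [-0.002  0.001 -1.   ] F [ 0.6 -0.4 -0. ] w 0.0942 t 17.5
shift before twist cm [-0.45 -0.13 10.73]  twist -0.002
shift after twist cm [-0.45 -0.13 10.73] q6 -1.52
(226, 181, 46, 46) ((248.5, 203.5), (45.0, 45.0), 90.0)
(0, 180, 45, 83) ((7.230774879455566, 221.65382385253906), (40.49311828613281, 75.16187286376953), 33.6900634765625)
```

View pics/w13.png

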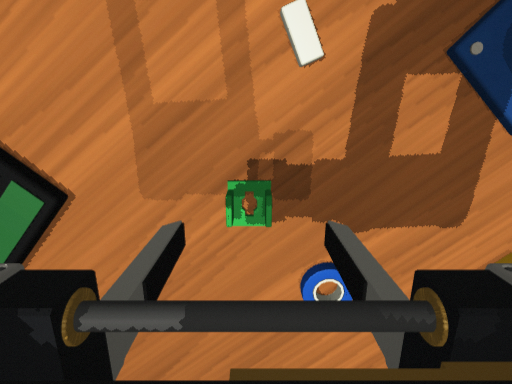

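View pics/z13.png

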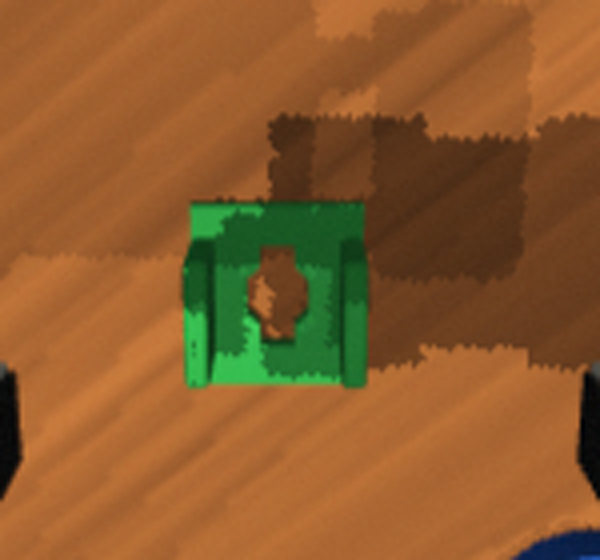

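The cap lies square to the image, with its lugs left and right and the slot centre at (249,204). The cap x axis matches the tool x axis at yaw 2.47.

```bash
python3 - <<'E'
from h import *
f=dict(np.load("pics/w13.npz"));s=telemetry.observe();ps,R=yaw(s)
for uv,z in(((249.2,204.2),.006),((180+279/4,130+295/4),.006)):
    p=ray(f,uv,z);print(p.round(4),(R.T@(p-s["eef_pos"])*100).round(2))
# lug tops (z=.03) outer corners near edge zoom (186,388),(367,388) far (183,..)
z=lambda x,y:(180+x/4,130+y/4)
for a in((186,388),(367,388),(186,250),(369,248)):
    p=ray(f,z(*a),.03);print((R.T@(p-s["eef_pos"])*100).round(2))
E
```

```text
[ 0.4938 -0.2532  0.006 ] [-1.23 -0.5  11.63]
[ 0.4938 -0.2525  0.006 ] [-1.19 -0.44 11.63]
[-2.76 -2.66  9.22]
[-2.77  1.71  9.22]
[ 0.69 -2.56  9.23]
[0.73 1.71 9.23]
```

Call:
step_arm(
  rows=[
    [[-1.28,-0.52,0],0],
    [[0,0,3],0],
    [[0,0,3],0],
    [[0,0,2.8],0],
    [[0,0,1.2],0],
    [[0,0,0.7],0],
    [[0,0,0],0],
    [[0,0,0],0],
  ],
)

```text
t: 18.17
eef_pos: [0.4957, -0.2548, 0.0172]
ee_rot: [0.001, 0.328, 0.945, -0.0]
ft_force: [0.5, -0.2, -0.1]
width: 0.0942
```

```bash
python3 - <<'E'
from h import *
f=imaging.grab_frame("wrist");plan([.4938,-.2535,.0155],2.47)
np.savez("pics/w14.npz",**f)
cv2.imwrite("pics/z14.png",cv2.resize(f["pixels"][180:310,150:360],None,fx=3,fy=3,interpolation=2))
E
```

```text
pos [ 0.4962 -0.2552  0.0178] yaw 2.472 tilt [ 0.002 -0.002 -1.   ] F [-0.2  0.1  0.9] w 0.0941 t 18.22
shift before twist cm [ 0.29 -0.01  0.23]  twist 0.002
shift after twist cm [ 0.29 -0.01  0.23] q6 -1.53
```

View pics/z14.png

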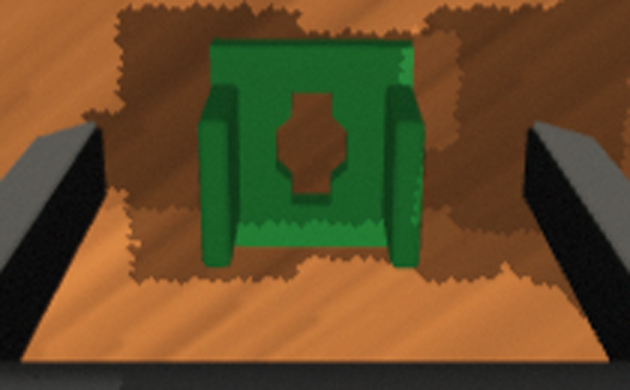

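```bash
python3 - <<'E'
from h import *
f=dict(np.load("pics/w14.npz"));s=telemetry.observe();ps,R=yaw(s)
for a,h in(((311,147),.006),((312,147),.006),((202,266),.03),((421,266),.03),((205,120),.03),((423,120),.03)):
    p=ray(f,(150+a[0]/3,180+a[1]/3),h);print((R.T@(p-s["eef_pos"])*100).round(2))
print(s["eef_pos"])
E
```

```text
[ 0.41 -0.02  1.18]
[0.41 0.01 1.18]
[-1.15 -2.2  -1.21]
[-1.16  2.19 -1.21]
[ 1.98 -2.03 -1.22]
[ 1.97  2.13 -1.22]
[ 0.49618123 -0.25520249  0.01784111]
```

The slot is centred sideways but sits about 3–4 mm ahead of the TCP. I'll correct that, then grip.

Call:
step_arm(
  rows=[
    [[0.32,0,0.15],0],
    [[0,0,0],0],
    [[0,0,0],0],
  ],
)

```text
t: 18.47
eef_pos: [0.4928, -0.2526, 0.0157]
ee_rot: [0.001, 0.328, 0.945, -0.0]
ft_force: [-0.8, 0.4, 0.1]
width: 0.094
```

```bash
python3 - <<'E'
from h import *
plan([.4936,-.2532,.0155],2.47)
E
```

```text
pos [ 0.4928 -0.2526  0.0157] yaw 2.473 tilt [ 0.001 -0.001 -1.   ] F [-0.8  0.4  0.1] w 0.094 t 18.47
shift before twist cm [-0.1   0.    0.02]  twist 0.003
shift after twist cm [-0.1   0.    0.02] q6 -1.53
```

Grip harder here, since the cap will need pressing and turning.

Call:
step_arm(
  rows=[
    [[0,0,0],0],
    [[0,0,0],0],
    [[0,0,0],0],
    [[0,0,0],0],
    [[0,0,0],0],
    [[0,0,0],0],
    [[0,0,0],0],
  ],
  jaw=1,
  grip_force=30,
)

```text
t: 19.05
eef_pos: [0.4923, -0.2523, 0.0147]
ee_rot: [-0.0, 0.328, 0.945, 0.0]
ft_force: [-0.3, 0.7, 0.1]
width: 0.0505
```

```bash
python3 - <<'E'
from h import *
f=imaging.grab_frame("wrist");plan([.5388,.0387,.145],2.965)
s=telemetry.observe();ps,R=yaw(s)
np.savez("pics/w15.npz",**f)
cv2.imwrite("pics/z15.png",cv2.resize(f["pixels"][180:310,150:360],None,fx=3,fy=3,interpolation=2))
E
```

```text
pos [ 0.4924 -0.2523  0.0147] yaw 2.473 tilt [-0.  0. -1.] F [ 1.   0.3 -0.4] w 0.0467 t 19.1
shift before twist cm [ 14.4   25.71 -13.03]  twist -0.492
shift after twist cm [  0.54  29.47 -13.03] q6 -1.53
```

View pics/z15.png

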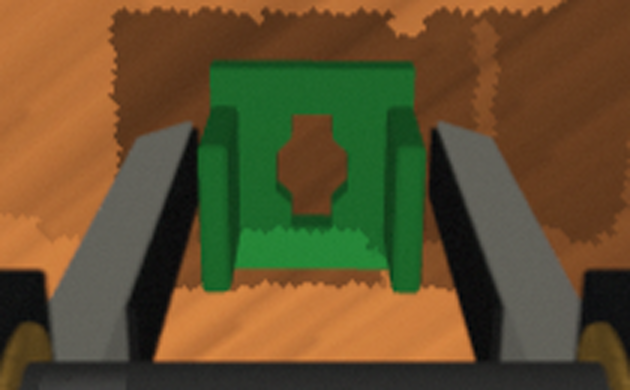

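Not quite closed yet (46.7 mm), so I'll give it a few more rows and then lift.

Call:
step_arm(
  rows=[
    [[0,0,0],0],
    [[0,0,0],0],
    [[0,0,0],0],
    [[0,0,-1],0],
    [[0,0,-2.5],0],
    [[0,0,-3.5],0],
    [[0,0,-3],0],
    [[0,0,-1.5],0],
  ],
)

```text
t: 19.77
eef_pos: [0.4945, -0.2538, 0.1348]
ee_rot: [0.003, 0.328, 0.945, -0.001]
ft_force: [0.5, -0.3, 0.1]
width: 0.0438
```

```bash
python3 - <<'E'
from h import *
f=imaging.grab_frame("wrist");plan([.5388,.0387,.13],2.965)
s=telemetry.observe();ps,R=yaw(s)
np.savez("pics/w16.npz",**f)
cv2.imwrite("pics/z16.png",cv2.resize(f["pixels"][180:310,150:360],None,fx=3,fy=3,interpolation=2))
E
```

```text
pos [ 0.4958 -0.2547  0.137 ] yaw 2.473 tilt [ 0.009 -0.007 -1.   ] F [ 0.9 -0.5  1.6] w 0.044 t 19.82
shift before twist cm [14.82 25.69  0.55]  twist -0.492
shift after twist cm [ 0.93 29.64  0.55] q6 -1.53
```

View pics/z16.png

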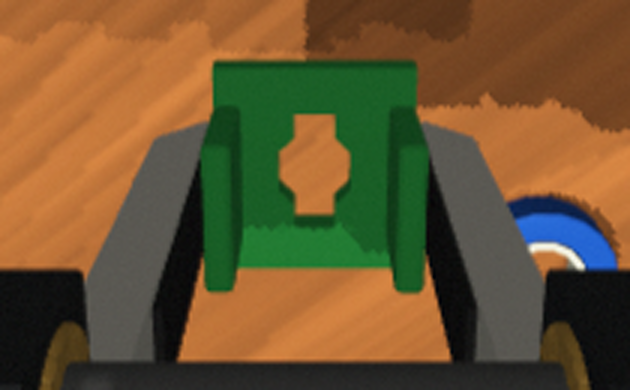

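Held squarely at 44 mm. Going to the stand.

Call:
step_arm(
  rows=[
    [[1.1,2.0,0],0],
    [[1.7,3.0,0],0],
    [[1.7,3.0,0],0],
    [[1.7,3.0,0],0],
    [[1.7,3.0,0],0],
    [[1.7,3.0,0],0],
    [[1.7,3.0,0],0],
    [[1.7,3.0,0],0],
    [[1.4,2.7,0],0],
    [[0,0,0],-0.123],
    [[0,0,0],-0.123],
    [[0,0,0],-0.123],
  ],
)

```text
t: 20.82
eef_pos: [0.5381, 0.0397, 0.1291]
ee_rot: [-0.001, 0.145, 0.989, -0.0]
ft_force: [0.3, -0.1, -0.4]
width: 0.0437
```

Call:
step_arm(
  rows=[
    [[0,0,0],-0.123],
    [[0,0,0],0],
    [[0,0,0],0],
    [[0,0,0],0],
  ],
)

```text
t: 21.15
eef_pos: [0.5385, 0.0386, 0.1295]
ee_rot: [-0.0, 0.09, 0.996, 0.0]
ft_force: [-0.5, 0.9, -0.1]
width: 0.0432
```

```bash
python3 - <<'E'
from h import *
f=imaging.grab_frame("wrist");plan([.5388,.0387,.13],2.965)
s=telemetry.observe();ps,R=yaw(s)
np.savez("pics/w17.npz",**f)
cv2.imwrite("pics/z17.png",cv2.resize(f["pixels"][150:310,150:360],None,fx=3,fy=3,interpolation=2))
E
```

```text
pos [0.5385 0.0385 0.1296] yaw 2.963 tilt [-0.  0. -1.] F [ 0.1  1.5 -0.1] w 0.0436 t 21.2
shift before twist cm [-0.02  0.02 -0.04]  twist -0.002
shift after twist cm [-0.02  0.02 -0.04] q6 -1.48
```

View pics/z17.png

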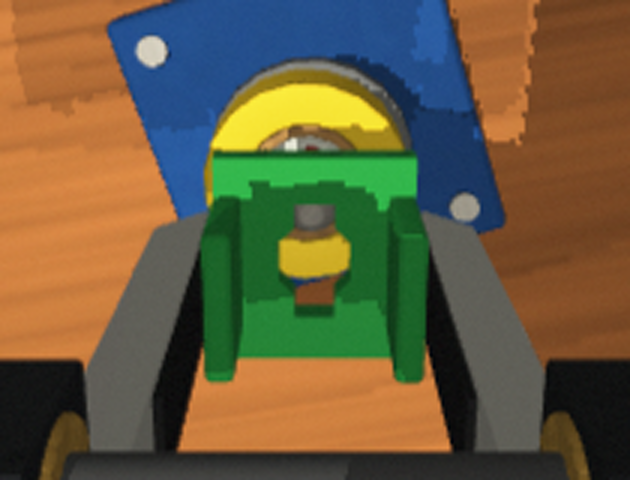

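```bash
python3 - <<'E'
from h import *
f=dict(np.load("pics/w17.npz"));s=telemetry.observe();ps,R=yaw(s)
p=ray(f,(150+314/3,150+257/3),s["eef_pos"][2]-.0147+.006);print("slot",p,(R.T@(p-s["eef_pos"])*1000).round(2))
for r in(205,215,222,230):
    p=ray(f,(150+314/3,150+r/3),.094);print("tip",p,(R.T@(p-s["eef_pos"])*1000).round(2))
print(proj(f,[.539,.0386,.094]))
E
```

```text
slot [0.5390108  0.03900357 0.12085377] [-0.38  0.54  8.7 ]
tip [0.53699376 0.03941627 0.094     ] [ 1.66  0.59 35.55]
tip [0.53962161 0.03893577 0.094     ] [-1.01  0.58 35.55]
tip [0.54147156 0.03859751 0.094     ] [-2.89  0.58 35.55]
tip [0.54359642 0.03820899 0.094     ] [-5.05  0.58 35.55]
[254.07865935 220.98114109]
```

Call:
step_arm(
  rows=[
    [[0,0,0.7],0],
    [[0,0,0.7],0],
    [[0,0,0.5],0],
    [[0,0,0.4],0],
    [[0,0,0],0],
    [[0,0,0],0],
  ],
)

```text
t: 21.7
eef_pos: [0.5383, 0.0386, 0.1061]
ee_rot: [-0.001, 0.088, 0.996, 0.0]
ft_force: [0.3, -0.4, -0.3]
width: 0.0439
```

```bash
python3 - <<'E'
from h import *
f=imaging.grab_frame("wrist");plan([.5388,.0387,.13],2.965)
np.savez("pics/w18.npz",**f)
cv2.imwrite("pics/z18.png",cv2.resize(f["pixels"][190:290,195:315],None,fx=5,fy=5,interpolation=2))
E
```

```text
pos [0.5387 0.0386 0.1066] yaw 2.965 tilt [-0.  0. -1.] F [ 0.7  0.  -1.2] w 0.0436 t 21.75
shift before twist cm [-0.01  0.01 -2.34]  twist -0.0
shift after twist cm [-0.01  0.01 -2.34] q6 -1.48
```

View pics/z18.png

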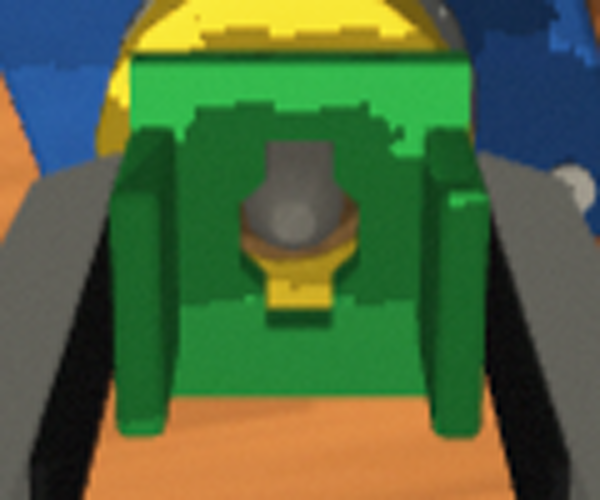

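```bash
python3 - <<'E'
from h import *
f=dict(np.load("pics/w18.npz"));s=telemetry.observe();ps,R=yaw(s)
for n,uv,z in(("slottop",(254.8,190+142/5),.0979),("slotbot",(254.8,190+309/5),.0979),("tip",(253.8,233.6),.094)):
    p=ray(f,uv,z);print(n,(R.T@(p-s["eef_pos"])*1000).round(2))
E
```

```text
slottop [12.23  0.61  8.68]
slotbot [-11.67   0.58   8.67]
tip [-0.16 -0.08 12.58]
```

Call:
step_arm(
  rows=[
    [[0.06,-0.06,0],0],
    [[0,0,0.3],0],
    [[0,0,0.3],0],
    [[0,0,0],0],
    [[0,0,0],0],
  ],
)

```text
t: 22.17
eef_pos: [0.5378, 0.0381, 0.1005]
ee_rot: [-0.0, 0.088, 0.996, 0.0]
ft_force: [0.8, -0.4, -1.7]
width: 0.0438
```

```bash
python3 - <<'E'
from h import *
f=imaging.grab_frame("wrist");plan([.5388,.0387,.0917],2.965)
np.savez("pics/w19.npz",**f)
cv2.imwrite("pics/z19.png",cv2.resize(f["pixels"][190:290,195:315],None,fx=5,fy=5,interpolation=2))
E
```

```text
pos [0.5379 0.0381 0.1006] yaw 2.965 tilt [-0.  0. -1.] F [-0.5  0.4 -0. ] w 0.0438 t 22.22
shift before twist cm [-0.08  0.07  0.89]  twist -0.0
shift after twist cm [-0.08  0.07  0.89] q6 -1.48
```

View pics/z19.png

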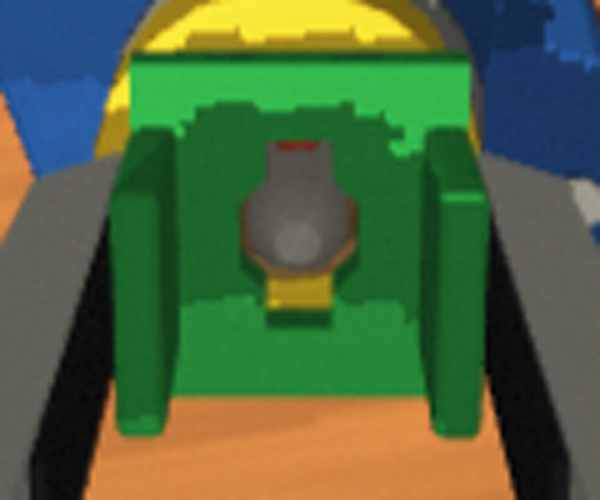

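The post tip is at (296,240), inside the eight-sided hole. The red pin shows centred at the far end of the slot, at (297,147). Lowering in small steps while watching the force.

Call:
step_arm(
  rows=[
    [[0,-0.03,0.2],0],
    [[0,0,0.2],0],
    [[0,0,0.2],0],
    [[0,0,0],0],
  ],
)

```text
t: 22.55
eef_pos: [0.5375, 0.0378, 0.0941]
ee_rot: [-0.001, 0.088, 0.996, 0.0]
ft_force: [-0.4, -0.6, -0.5]
width: 0.0438
```

Call:
step_arm(
  rows=[
    [[0,0,0.2],0],
    [[0,0,0.1],0],
    [[0,0,0],0],
    [[0,0,0],0],
  ],
)

```text
t: 22.88
eef_pos: [0.538, 0.0378, 0.0917]
ee_rot: [-0.0, 0.088, 0.996, 0.0]
ft_force: [0.3, -0.7, -1.4]
width: 0.0437
```

```bash
python3 - <<'E'
from h import *
f=imaging.grab_frame("wrist");plan([.5388,.0387,.0847],2.965)
cv2.imwrite("pics/z20.png",cv2.resize(f["pixels"][190:290,195:315],None,fx=5,fy=5,interpolation=2))
E
```

```text
pos [0.538  0.0378 0.0918] yaw 2.965 tilt [-0.  0. -1.] F [ 0.8  0.3 -0.8] w 0.0442 t 22.93
shift before twist cm [-0.06  0.1   0.71]  twist -0.0
shift after twist cm [-0.06  0.1   0.71] q6 -1.48
```

View pics/z20.png

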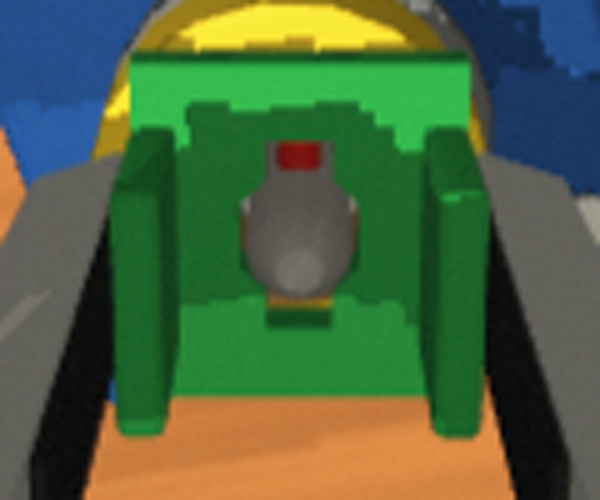

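The pin end (277–321) is centred in the slot (266–333). Continuing down over the pin.

Call:
step_arm(
  rows=[
    [[0,0,0.1],0],
    [[0,0,0.1],0],
    [[0,0,0],0],
  ],
)

```text
t: 23.18
eef_pos: [0.5379, 0.0378, 0.0896]
ee_rot: [-0.0, 0.088, 0.996, 0.0]
ft_force: [0.5, -0.2, -0.2]
width: 0.0437
```

Call:
step_arm(
  rows=[
    [[0,0,0.15],0],
    [[0,0,0.15],0],
    [[0,0,0.1],0],
    [[0,0,0],0],
    [[0,0,0],0],
  ],
)

```text
t: 23.6
eef_pos: [0.5379, 0.0378, 0.0856]
ee_rot: [-0.0, 0.088, 0.996, 0.0]
ft_force: [-0.2, -0.0, -0.0]
width: 0.044
```

```bash
python3 - <<'E'
from h import *
f=imaging.grab_frame("wrist");plan([.5388,.0387,.0847],2.965)
cv2.imwrite("pics/z21.png",cv2.resize(f["pixels"][190:290,195:315],None,fx=5,fy=5,interpolation=2))
E
```

```text
pos [0.538  0.0378 0.0857] yaw 2.965 tilt [-0. -0. -1.] F [-0.8 -0.1 -0.3] w 0.0438 t 23.65
shift before twist cm [-0.07  0.1   0.1 ]  twist -0.0
shift after twist cm [-0.07  0.1   0.1 ] q6 -1.48
```

View pics/z21.png

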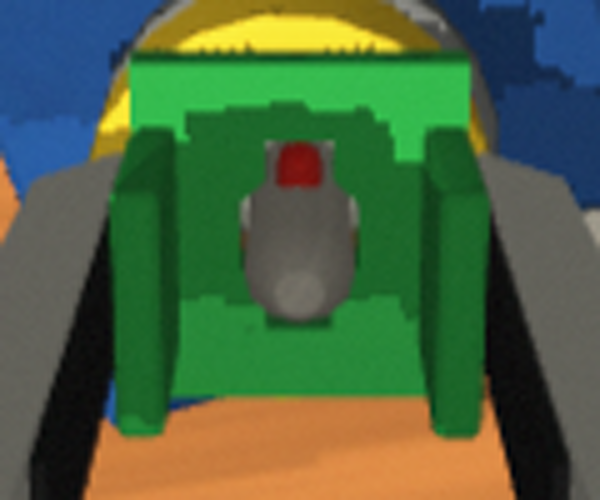

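The cap is down over the pin, underside at about 71 mm with no force. Pressing against the spring.

Call:
step_arm(
  rows=[
    [[0,0,0.1],0],
    [[0,0,0.1],0],
    [[0,0,0.1],0],
    [[0,0,0],0],
    [[0,0,0],0],
  ],
)

```text
t: 24.07
eef_pos: [0.5383, 0.0378, 0.0832]
ee_rot: [0.0, 0.088, 0.996, -0.0]
ft_force: [-1.1, 0.4, 3.9]
width: 0.0434
```

Call:
step_arm(
  rows=[
    [[0,0,0.1],0],
    [[0,0,0.1],0],
    [[0,0,0.1],0],
    [[0,0,0.1],0],
    [[0,0,0.05],0],
    [[0,0,0],0],
    [[0,0,0],0],
  ],
)

```text
t: 24.65
eef_pos: [0.5384, 0.0378, 0.079]
ee_rot: [0.0, 0.088, 0.996, -0.0]
ft_force: [-2.0, 0.3, 7.3]
width: 0.0439
```

```bash
python3 - <<'E'
from h import *
f=imaging.grab_frame("wrist");plan([.5388,.0387,.0782],2.965)
cv2.imwrite("pics/z22.png",cv2.resize(f["pixels"][190:290,195:315],None,fx=5,fy=5,interpolation=2))
E
```

```text
pos [0.5384 0.0378 0.079 ] yaw 2.965 tilt [ 0.001 -0.    -1.   ] F [-2.6  1.1  7.5] w 0.0437 t 24.7
shift before twist cm [-0.03  0.1   0.08]  twist -0.0
shift after twist cm [-0.03  0.1   0.08] q6 -1.48
```

View pics/z22.png

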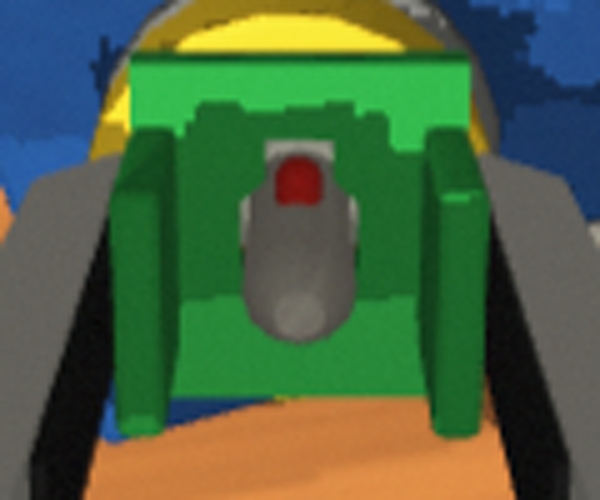

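Call:
step_arm(
  rows=[
    [[0.05,0,0.1],0],
    [[0,0,0.1],0],
    [[0,0,0],0],
    [[0,0,0],0],
  ],
)

```text
t: 25.03
eef_pos: [0.5383, 0.0378, 0.0774]
ee_rot: [0.001, 0.088, 0.996, -0.0]
ft_force: [-2.5, 0.2, 9.1]
width: 0.0441
```

```bash
python3 - <<'E'
from h import *
plan([.5388,.0387,.0782],2.965);print(telemetry.observe()["wrist_torque"])
E
```

```text
pos [0.5383 0.0378 0.0774] yaw 2.965 tilt [ 0.002 -0.    -1.   ] F [-2.5  0.2  9.1] w 0.0441 t 25.03
shift before twist cm [-0.03  0.1  -0.08]  twist -0.0
shift after twist cm [-0.03  0.1  -0.08] q6 -1.48
[ 0.06021863  0.33527572 -0.0055319 ]
```

Call:
step_arm(
  rows=[
    [[0,0,0],0.1],
    [[0,0,0],0.1],
    [[0,0,0],0.1],
    [[0,0,0],0],
  ],
)

```text
t: 25.37
eef_pos: [0.5393, 0.0376, 0.0778]
ee_rot: [0.002, 0.238, 0.971, 0.0]
ft_force: [-0.3, 0.2, 8.9]
width: 0.044
```

```bash
python3 - <<'E'
from h import *
plan([.5388,.0387,.0782],2.965);print(telemetry.observe()["wrist_torque"])
f=imaging.grab_frame("wrist")
cv2.imwrite("pics/z23.png",cv2.resize(f["pixels"][190:290,195:315],None,fx=5,fy=5,interpolation=2))
E
```

```text
pos [0.5393 0.0376 0.0778] yaw 2.661 tilt [ 0.004 -0.001 -1.   ] F [-0.3  0.2  8.9] w 0.044 t 25.37
shift before twist cm [ 0.1   0.07 -0.04]  twist -0.304
shift after twist cm [ 0.07  0.1  -0.04] q6 -1.18
[-0.02591513  0.07431322 -0.02205923]
```

View pics/z23.png

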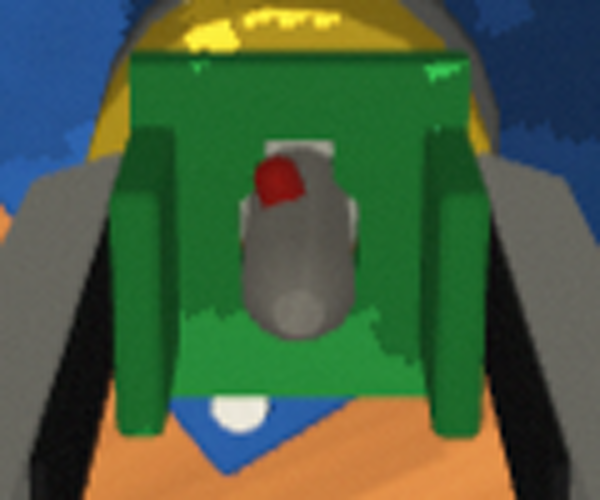

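The pin is now turning relative to the slot and the cap turns freely below it, with almost no sideways force. Continuing the quarter turn.

Call:
step_arm(
  rows=[
    [[0,0,0],0.11],
    [[0,0,0],0.11],
    [[0,0,0],0.11],
    [[0,0,0],0.11],
    [[0,0,0],0],
  ],
)

```text
t: 25.83
eef_pos: [0.5396, 0.0375, 0.0779]
ee_rot: [0.002, 0.444, 0.896, 0.001]
ft_force: [0.1, -0.7, 8.2]
width: 0.0437
```

Call:
step_arm(
  rows=[
    [[0,0,0],0.11],
    [[0,0,0],0.11],
    [[0,0,0],0.11],
    [[0,0,0],0],
  ],
)

```text
t: 26.17
eef_pos: [0.5397, 0.0375, 0.0779]
ee_rot: [0.002, 0.585, 0.811, 0.001]
ft_force: [-0.5, -0.4, 7.8]
width: 0.0441
```

Call:
step_arm(
  rows=[
    [[0,0,0],0.11],
    [[0,0,0],0.11],
    [[0,0,0],0.11],
    [[0,0,0],0.11],
    [[0,0,0],0.08],
    [[0,0,0],0],
    [[0,0,0],0],
  ],
)

```text
t: 26.75
eef_pos: [0.5397, 0.0374, 0.078]
ee_rot: [0.002, 0.773, 0.634, 0.001]
ft_force: [-0.2, -0.9, 8.1]
width: 0.0436
```

```bash
python3 - <<'E'
from h import *
plan([.5388,.0387,.0782],-.177+np.pi/2);print(telemetry.observe()["wrist_torque"])
f=imaging.grab_frame("wrist")
cv2.imwrite("pics/z24.png",cv2.resize(f["pixels"][190:290,195:315],None,fx=5,fy=5,interpolation=2))
E
```

```text
pos [0.5397 0.0374 0.078 ] yaw 1.374 tilt [ 0.005 -0.001 -1.   ] F [-0.2 -0.9  8.1] w 0.0436 t 26.75
shift before twist cm [ 0.11 -0.11 -0.02]  twist -0.019
shift after twist cm [ 0.11 -0.11 -0.02] q6 0.11
[-0.14698084  0.05517702 -0.06962639]
```

View pics/z24.png

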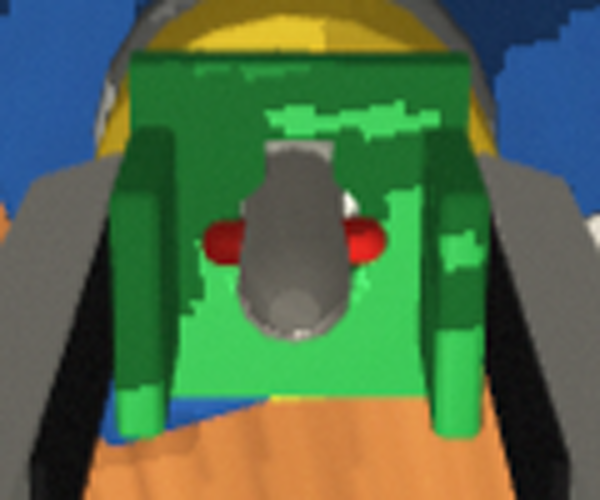

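The red pin lies squarely across the plate (205–385 wide, slot vertical), so the cap is locked. I'll ease up 1.5 mm, release and withdraw.

Call:
step_arm(
  rows=[
    [[0,0,-0.08],0],
    [[0,0,-0.08],0],
    [[0,0,0],0],
  ],
)

```text
t: 27.05
eef_pos: [0.5396, 0.0374, 0.0795]
ee_rot: [0.002, 0.773, 0.634, 0.002]
ft_force: [1.1, -1.1, 7.2]
width: 0.0438
```

Call:
step_arm(
  rows=[
    [[0,0,0],0],
    [[0,0,0],0],
    [[0,0,0],0],
    [[0,0,0],0],
    [[0,0,0],0],
    [[0,0,0],0],
    [[0,0,-1],0],
    [[0,0,-2],0],
    [[0,0,-3],0],
    [[0,0,-2],0],
    [[0,0,0],0],
    [[0,0,0],0],
  ],
  jaw=0,
)

```text
t: 28.05
eef_pos: [0.5388, 0.0378, 0.1598]
ee_rot: [0.001, 0.773, 0.635, 0.001]
ft_force: [-0.7, 0.5, -0.6]
width: 0.0937
```

```bash
python3 - <<'E'
from h import *
plan([.5388,.0387,.0782],-.177+np.pi/2)
f=imaging.grab_frame("wrist");s=imaging.grab_frame("scene")
np.savez("pics/w25.npz",**f)
a=cv2.resize(f["pixels"][110:260,170:345],(440,377));b=cv2.resize(s["pixels"][175:235,215:275],(360,377),interpolation=2)
cv2.imwrite("pics/z25.png",np.hstack([a,b]))
E
```

```text
pos [0.5388 0.0378 0.1598] yaw 1.375 tilt [ 0.004 -0.    -1.   ] F [-0.7  0.5 -0.6] w 0.0937 t 28.05
shift before twist cm [ 0.08 -0.05  8.16]  twist -0.019
shift after twist cm [ 0.08 -0.05  8.16] q6 0.11
```

View pics/z25.png

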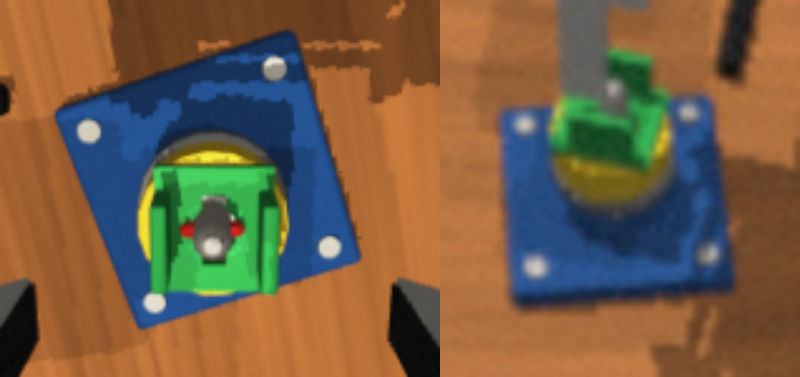

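Released: the cap stays down with the pin visible across its plate, and both lugs look symmetric. I'll move clear for a last check from the top camera and a height check by triangulation.

Call:
step_arm(
  rows=[
    [[0,0,-2],0],
    [[-3,0,-1],0],
    [[-3.5,0,0],0],
    [[-3.5,0,0],0],
    [[-3.5,0,0],0],
    [[-3.5,0,0],0],
    [[-2,0,0],0],
    [[0,0,0],0],
    [[0,0,0],0],
  ],
)

```text
t: 28.9
eef_pos: [0.4992, -0.1487, 0.186]
ee_rot: [-0.002, 0.774, 0.634, -0.001]
ft_force: [0.4, -0.4, -0.5]
width: 0.0941
```

```bash
python3 - <<'E'
from h import *
plan([.5388,.0387,.0782])
w=imaging.grab_frame("wrist");t=imaging.grab_frame("top");s=imaging.grab_frame("scene")
np.savez("pics/t26.npz",**t);np.savez("pics/w26.npz",**w);np.savez("pics/s26.npz",**s)
pics=[cv2.resize(w["pixels"],(400,300)),cv2.resize(t["pixels"],(400,300)),cv2.resize(s["pixels"][175:235,210:290],(400,300),interpolation=2),cv2.resize(t["pixels"][180:240,206:286],(400,300),interpolation=2)]
cv2.imwrite("pics/f26.png",np.vstack([np.hstack(pics[:2]),np.hstack(pics[2:])]))
E
```

```text
pos [ 0.4992 -0.1487  0.186 ] yaw 1.372 tilt [-0.003  0.002 -1.   ] F [ 0.4 -0.4 -0.5] w 0.0941 t 28.9
shift before twist cm [19.14  0.22 10.81]  twist 0
shift after twist cm [19.14  0.22 10.81] q6 -0.26
```

View pics/f26.png

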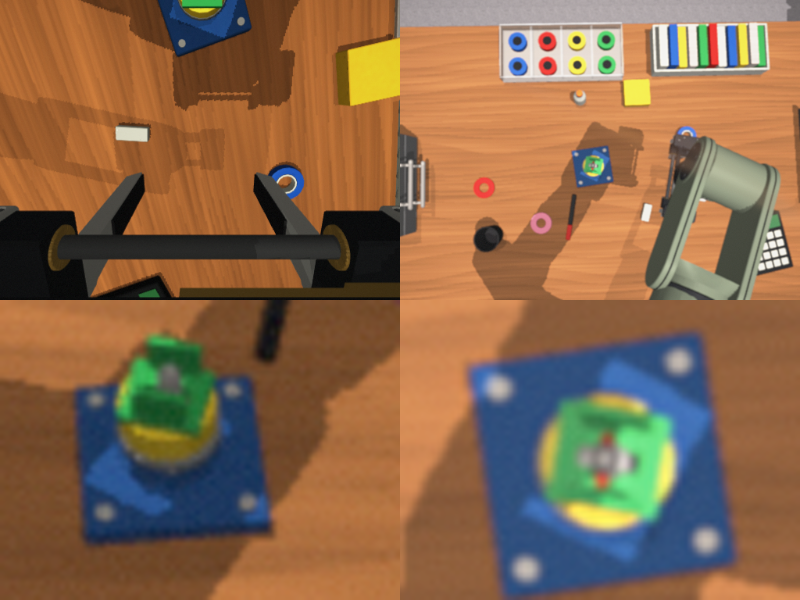

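The top view shows the pin ends above the plate with the slot lying across them. The gripper is clear, and the other objects are where they were. Handing in.

```bash
python3 - <<'E'
from h import *
f=dict(np.load("pics/t26.npz"))
c=max(comps(f,(50,90,60),(80,255,255),40,(215,185,280,235))[0],key=cv2.contourArea);print("cap",cv2.minEnclosingCircle(worldc(f,c,.085)))
c=max(comps(f,(22,100,60),(80,255,255),40,(215,185,280,235))[0],key=cv2.contourArea);print("roll+cap",cv2.minEnclosingCircle(worldc(f,c,.065)))
from rig import workorder
print(workorder.close_job())
E
```

```text
cap ((0.53703373670578, 0.03706391900777817), 0.030753282830119133)
roll+cap ((0.5377381443977356, 0.03666936233639717), 0.031423941254615784)
the job is handed in; nothing more can be done
None
```

The stand is loaded and the job is handed in at about 29 s of the 72 s allowed. The hand-in reports no verdict.

I put the grey flange on the platform, then the yellow roll, then the green cap. I lined the cap's slot up with the pin by camera, at about −0.18 rad in the world frame, and the cap went over the pin with no noticeable force. I then pressed it down with about 9 N at the wrist, turned it about a quarter turn (1.6 rad), eased off and let go.

**Last checks:**
- **Lock:** the unheld cap stayed down, with the red pin showing across its plate in the wrist and top pictures. I judged its height from that and did not measure it separately.
- **Centring:** the top camera put the cap and roll within about 2 mm of the stand's axis. That is roughly the limit of the calibration. The flange was not re-measured after the roll covered it.
- **Level:** the cap looked level, judged by eye only.
- **Force:** the highest pressing force I read was about 9 N, against the 35 N limit.
- **Other objects:** by eye they stood where they started. The gripper was clear of everything, though the arm partly hid the blue roll from the top camera.

**Disagreement:** the cameras differed by up to 3 mm on positions. I settled this by using the jaw contact on the flange and the wrist pictures of the post and pin.

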